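Pack the smith's travel rack

ROBOT

A 6-joint arm with a two-finger parallel gripper is mounted at the origin on the work surface. World frame = base frame: x ahead of the robot, y to its left, z up, the work surface at z = 0. Lengths are in mm, angles in rad, forces in N, time in s.
With the tool pointing down it reaches from about 250 to 850 mm from the base axis. Payload 12.5 kg.
Tool frame: the origin (TCP) lies at the very end of the fingers, on their centre line; the grasp point (between the pads) lies 19 mm behind it; z points along the fingers, y is the direction in which the jaws open and shut (so a half turn about z gives the same grasp; the last joint's range is limited). The gripper opens to 93 mm and grips with 3 to 60 N. Pads are 15 mm wide; open, the fingers measure 128 mm over their backs; the gripper's body (75 mm by 188 mm) begins 65 mm behind the grasp point.
Start: joints at [-1.356, 0.351, 1.652, -0, 1.139, -0.085], TCP at [162.45, -525.447, 218.633] pointing down, gripper open.
Joint ranges: [-2.75, 2.75], [-0.79, 2.1], [0.01, 2.65], [-1.57, 4.71], [0.07, 3.14], [-2.87, 2.87]. Speed limits (rad/s): [2.22, 2.22, 2.79, 3.14, 3.14, 3.14].

INTERFACE

Orientations are given as a unit quaternion [x, y, z, w].
In Python, from cell import bot gives the robot as it stands. Calls block until the motion is done:
- bot.goto(position, orientation): joint-space move of the TCP to a pose.
- bot.move_straight(position, ori=None, vel=150): straight line of the TCP; ori=None keeps the orientation; vel is the mean speed in mm/s.
- bot.goto_joints(angles): joint-space move.
- bot.grip(opening): finger opening in mm; the grip force is fixed at half the most; returns when the fingers have stopped.
- bot.pause(seconds).
- bot.inverse_kinematics(position, orientation): joint angles nearest the present ones, or None.
- bot.sense(): the state.
- bot.camera(name): name is "side" or "top" or "wrist"; returns a dict with "pixels" (480x640x3 uint8, red, green, blue), "camera_matrix" (3x3 intrinsics, pixels), "eye" and "rotation" of the camera in the world. Camera axes: x right, y down, z forward; pixel columns grow to the right and rows downward; lengths in mm; the calibration is good to about 2 mm. A picture is of the moment at which its call begins. There is no depth.
A pose or a line that the arm cannot do raises bot.MotionError and nothing moves.
- bot.job_done(): hands the job in, once; it reports no verdict.
The state is a dict: "clock": time; "qpos": joint angles; "qd": joint speeds; "joint_efforts": joint torques, N m; "tcp_pos": TCP position; "ee_rot": TCP orientation; "wrist_force": force on the tool from outside, world axes, zero at the start; "ft_torque": the same for the moment, N m; "grip_width": finger opening in mm.
Only numpy, scipy, OpenCV 4.12 (cv2) and the standard library are available. Lean on these libraries where they do the work, as an engineer would, in place of code of your own. Each camera call takes 0.05 s, during which the arm holds its last target.

TASK

Pack the smith's travel rack for the road. Hang every tool tote on a peg of its own: push its eye in past the gravity flap until its back lies flat on the rails, let it down onto the peg, and see that the flap has dropped again in front of the eye. Also take every spring clamp off the welding jig and park it upright on the top edge of the bare parking rail, biting firmly from above; any order and any peg will do, all three flaps must hang down at the end, and leave the hammer, the can and the mug where they are.

Things in the scene. Friction and masses are not known exactly. Their poses are not given: they have to be found in the camera images.
- rack: Fixed dark steel rack facing the robot: two posts (y = +-210 mm, 340 mm tall), two level rails 450 mm long with flush front faces (upper z = 227 to 303 mm, lower 150 to 180), three pegs at y = -125, 0, 125 mm. Origin: bench level, under the middle of the rail fronts; x points into the rack, away from the robot. A hung tote's back plate lies flat on both rails.
- peg1_seat (a point): Top of peg 1's root, on the rack rail's front face: here the upper edge of a hung tote's eye rests (z = 252 mm). Axes as the rack. The peg, 10 mm thick, points to -x and rises 0.26 rad towards its tip, 30 mm out. An arm above carries the flap; the assembly reaches 48 mm above this point and 30 mm out of the rail.
- peg2_seat (a point): Top of peg 2's root, on the rack rail's front face: here the upper edge of a hung tote's eye rests (z = 252 mm). Axes as the rack. The peg, 10 mm thick, points to -x and rises 0.26 rad towards its tip, 30 mm out. An arm above carries the flap; the assembly reaches 48 mm above this point and 30 mm out of the rail.
- peg3_seat (a point): Top of peg 3's root, on the rack rail's front face: here the upper edge of a hung tote's eye rests (z = 252 mm). Axes as the rack. The peg, 10 mm thick, points to -x and rises 0.26 rad towards its tip, 30 mm out. An arm above carries the flap; the assembly reaches 48 mm above this point and 30 mm out of the rail.
- flap1 (a joint): Gravity flap of peg 1, rad: 0 hanging down (cannot swing outwards), up to 1.4 swung in and up towards the rail. Plate 20 mm wide, 27 long, 4 thick, hinged freely 22 mm in front of the rail, 36 mm above the seat; its edge hangs about 3 mm over the peg. An eye pushed in along the peg lifts it; it falls when the eye is home and let down.
- flap2 (a joint): Gravity flap of peg 2, rad: 0 hanging down (cannot swing outwards), up to 1.4 swung in and up towards the rail. Plate 20 mm wide, 27 long, 4 thick, hinged freely 22 mm in front of the rail, 36 mm above the seat; its edge hangs about 3 mm over the peg. An eye pushed in along the peg lifts it; it falls when the eye is home and let down.
- flap3 (a joint): Gravity flap of peg 3, rad: 0 hanging down (cannot swing outwards), up to 1.4 swung in and up towards the rail. Plate 20 mm wide, 27 long, 4 thick, hinged freely 22 mm in front of the rail, 36 mm above the seat; its edge hangs about 3 mm over the peg. An eye pushed in along the peg lifts it; it falls when the eye is home and let down.
- tote1: Grey steel tool tote, may be absent; all alike, 0.35 kg. Tray 118 (x) x 80 x 52 mm tall. Origin: underside centre; x to its back, z up. Wooden grip bar along x, 14 mm wide (y) and tall, x = -51 to +15, middle at x = -18, y = 0, z = 92 mm, on a 4 mm sheet; beside it free above z = 52. Back plate x = 59 to 63 mm, up to z = 121, holds the hanging eye. Balance point about x = -12.
- tote2: Grey steel tool tote, may be absent; all alike, 0.35 kg. Tray 118 (x) x 80 x 52 mm tall. Origin: underside centre; x to its back, z up. Wooden grip bar along x, 14 mm wide (y) and tall, x = -51 to +15, middle at x = -18, y = 0, z = 92 mm, on a 4 mm sheet; beside it free above z = 52. Back plate x = 59 to 63 mm, up to z = 121, holds the hanging eye. Balance point about x = -12.
- tote3: Grey steel tool tote, may be absent; all alike, 0.35 kg. Tray 118 (x) x 80 x 52 mm tall. Origin: underside centre; x to its back, z up. Wooden grip bar along x, 14 mm wide (y) and tall, x = -51 to +15, middle at x = -18, y = 0, z = 92 mm, on a 4 mm sheet; beside it free above z = 52. Back plate x = 59 to 63 mm, up to z = 121, holds the hanging eye. Balance point about x = -12.
- tote1_eye (a point): Middle of the upper edge of tote1's eye, at the back face of its back plate (x = 63, y = 0, z = 112 mm of the tote). The eye is a rectangular hole in the 4 mm plate, 24 mm wide, 26 mm tall, below this point; a strap 9 mm tall closes it above. Axes as the tote.
- tote2_eye (a point): Middle of the upper edge of tote2's eye, at the back face of its back plate (x = 63, y = 0, z = 112 mm of the tote). The eye is a rectangular hole in the 4 mm plate, 24 mm wide, 26 mm tall, below this point; a strap 9 mm tall closes it above. Axes as the tote.
- tote3_eye (a point): Middle of the upper edge of tote3's eye, at the back face of its back plate (x = 63, y = 0, z = 112 mm of the tote). The eye is a rectangular hole in the 4 mm plate, 24 mm wide, 26 mm tall, below this point; a strap 9 mm tall closes it above. Axes as the tote.
- jig: Fixed welding jig on a wooden foot: bright steel flat bar standing on edge, 220 mm long along x, 8 mm thick, top edge at z = 90 mm; low blocks beside it up to z = 42 mm. The clamps start on its top edge, pivots about 25 mm above it. Origin: underside centre.
- rail: Fixed parking rail: bare dark steel plate standing on edge, 260 mm long along x, 8 mm thick, top edge at z = 90 mm, on a steel foot 70 mm wide, 16 mm tall. Starts without clamps. Origin: underside centre. Jig and rail stand left and right of the bench, either way round.
- clamp1: Steel spring clamp, may be absent; all alike, 0.14 kg, 93 mm tall, 22 mm wide (x). Origin: midline, pivot height; z up, x along the plate it bites, y across. Jaw pads 28 to 46 mm below the origin; plate may enter to 8 mm below it. Handles end in rubber bars along x, 10 mm thick, 42 mm above the origin, 58 mm over both on an 8 mm plate; squeezed to 36 mm (9 N) each jaw opens 10 mm.
- clamp2: Steel spring clamp, may be absent; all alike, 0.14 kg, 93 mm tall, 22 mm wide (x). Origin: midline, pivot height; z up, x along the plate it bites, y across. Jaw pads 28 to 46 mm below the origin; plate may enter to 8 mm below it. Handles end in rubber bars along x, 10 mm thick, 42 mm above the origin, 58 mm over both on an 8 mm plate; squeezed to 36 mm (9 N) each jaw opens 10 mm.
- clamp3: Steel spring clamp, may be absent; all alike, 0.14 kg, 93 mm tall, 22 mm wide (x). Origin: midline, pivot height; z up, x along the plate it bites, y across. Jaw pads 28 to 46 mm below the origin; plate may enter to 8 mm below it. Handles end in rubber bars along x, 10 mm thick, 42 mm above the origin, 58 mm over both on an 8 mm plate; squeezed to 36 mm (9 N) each jaw opens 10 mm.
- clamp4: Steel spring clamp, may be absent; all alike, 0.14 kg, 93 mm tall, 22 mm wide (x). Origin: midline, pivot height; z up, x along the plate it bites, y across. Jaw pads 28 to 46 mm below the origin; plate may enter to 8 mm below it. Handles end in rubber bars along x, 10 mm thick, 42 mm above the origin, 58 mm over both on an 8 mm plate; squeezed to 36 mm (9 N) each jaw opens 10 mm.
- hammer: Bystander: a hand hammer 260 mm long lying on the bench near the robot.
- oilcan: Bystander: a steel can, 60 mm across, 130 mm tall, standing on the bench. Origin: underside centre.
- mug: Bystander: a white mug, 76 mm across, 85 mm tall. Origin: underside centre.

How it is judged (in metres and radians):
At the end, for the whole second after the job is handed in: Each tote: eye edge within 12 mm of a peg seat, tilt < 0.12 rad, square to rack < 0.15 rad, at rest; flaps within 0.12 rad of down. Each clamp: at rest on the rail, within 125 mm of its middle, 7 mm across, pivot 8-37 mm over the edge, upright < 0.2, in line < 0.3 rad, biting it (over 3 N) ((distance between tote1_eye and peg1_seat below 0.012 m or distance between tote1_eye and peg2_seat below 0.012 m or distance between tote1_eye and peg3_seat below 0.012 m) and angle between the z axis of each of tote1, tote2, tote3 and the z axis of rack, either way round below 0.12 rad and angle between the x axis of each of tote1, tote2, tote3 and the x axis of rack, either way round below 0.15 rad and linear speed of each of tote1, tote2, tote3, clamp1, clamp2, clamp3, clamp4 below 0.02 m/s and value of joint each of flap1, flap2, flap3 below 0.12 rad and (distance between tote2_eye and peg1_seat below 0.012 m or distance between tote2_eye and peg2_seat below 0.012 m or distance between tote2_eye and peg3_seat below 0.012 m) and (distance between tote3_eye and peg1_seat below 0.012 m or distance between tote3_eye and peg2_seat below 0.012 m or distance between tote3_eye and peg3_seat below 0.012 m) and x of clamp1 in the frame of rail between -0.125 and 0.125 m and y of clamp1 in the frame of rail between -0.007 and 0.007 m and z of clamp1 in the frame of rail between 0.098 and 0.127 m and angle between the z axis of each of clamp1, clamp2, clamp3, clamp4 and the z axis of rail, either way round below 0.2 rad and angle between the x axis of each of clamp1, clamp2, clamp3, clamp4 and the x axis of rail, either way round below 0.3 rad and contact force between each of clamp1, clamp2, clamp3, clamp4 and rail above 3 N and x of clamp2 in the frame of rail between -0.125 and 0.125 m and y of clamp2 in the frame of rail between -0.007 and 0.007 m and z of clamp2 in the frame of rail between 0.098 and 0.127 m and x of clamp3 in the frame of rail between -0.125 and 0.125 m and y of clamp3 in the frame of rail between -0.007 and 0.007 m and z of clamp3 in the frame of rail between 0.098 and 0.127 m and x of clamp4 in the frame of rail between -0.125 and 0.125 m and y of clamp4 in the frame of rail between -0.007 and 0.007 m and z of clamp4 in the frame of rail between 0.098 and 0.127 m); the robot touches nothing.
It fails at once if the hammer is moved more than 40 mm (distance of hammer from where it was at the start of the episode above 0.04 m).
It fails at once if the oilcan is moved more than 40 mm (distance of oilcan from where it was at the start of the episode above 0.04 m).
It fails at once if the mug is moved more than 40 mm (distance of mug from where it was at the start of the episode above 0.04 m).
Of clamp1, clamp2, clamp3, clamp4 only 3 to 4 are there at a start; the rules pass over those that are not, and their reading is None.
Of tote1, tote2, tote3 only 2 to 3 are there at a start; the rules pass over those that are not, and their reading is None.
At some moment in a run one of tote1, tote2, tote3 may be knocked a few centimetres aside while the robot is not near it.
It also fails if it takes over 210 s, if anything falls off the work surface, if the arm or the gripper's body presses on something with over 40 N, if the wrist force passes 120 N, or if a joint passes its speed limit or range.

## Working session

There is one attempt and no reset: what is moved stays moved. The work goes in short steps, each a Python script; the robot and the scene stay as the last script left them, time stands still between calls to the robot, and variables do not carry over. Pictures are saved under pics/ and viewed, and the job is handed in when it is done.

```bash
ls; mkdir -p pics
cat > h.py <<'E'
import numpy as np, cv2
from cell import bot
from scipy.spatial.transform import Rotation as R
def snap(name,fn):
    c=bot.camera(name); cv2.imwrite('pics/'+fn,cv2.cvtColor(c['pixels'],cv2.COLOR_RGB2BGR)); np.savez('pics/'+fn[:-4]+'.npz',**{k:np.array(v) for k,v in c.items()}); return c
def load(fn): return dict(np.load('pics/'+fn+'.npz'))
def rotm(c):
    r=np.array(c['rotation'],float)
    return r if r.shape==(3,3) else R.from_quat(r).as_matrix()
def onz(c,u,v,z,axis=2):
    d=rotm(c)@np.linalg.inv(c['camera_matrix'])@np.array([u,v,1.]); e=np.array(c['eye'],float)
    return e+d*(z-e[axis])/d[axis]
def proj(c,p):
    q=np.array(c['camera_matrix'])@(rotm(c).T@(np.array(p,float)-np.array(c['eye'])));return q[:2]/q[2]
E
python3 - <<'E'
from h import *
for n in ['side','top','wrist']:
    c=snap(n,n+'0.png'); print(n,c['eye'],np.round(c['rotation'],3),c['camera_matrix'])
s=bot.sense(); print(s)
E
```

```text
pics
side [ 33.38948297 863.39437132 825.38641661] [-0.239  0.846 -0.46   0.121] [[592.34602105   0.         316.6050023 ]
 [  0.         592.34602105 240.90977989]
 [  0.           0.           1.        ]]
top [ 251.66380282   15.23438881 1389.96434299] [ 0.714 -0.692  0.07  -0.072] [[584.62059374   0.         320.12570669]
 [  0.         584.62059374 239.79773388]
 [  0.           0.           1.        ]]
wrist [ 228.86303677 -504.77200655  384.89521862] [ 0.798 -0.589 -0.076  0.101] [[415.49881881   0.         321.26433367]
 [  0.         415.49881881 236.04806129]
 [  0.           0.           1.        ]]
{'clock': 0.15, 'qpos': array([-1.35560242e+00,  3.51105347e-01,  1.65224982e+00, -1.00919826e-05,
        1.13911131e+00, -8.46404171e-02]), 'qd': array([ 8.09844679e-05, -3.54777645e-03, -1.86511819e-04, -4.26159266e-04,
        5.25152454e-04, -7.08784963e-04]), 'joint_efforts': array([ 3.42016410e-04, -4.97464156e+01, -2.85344142e+01,  6.99054706e-02,
        2.46024766e-02, -6.65341940e-05]), 'tcp_pos': array([ 162.39474197, -525.20978946,  218.23936573]), 'ee_rot': array([ 9.88783044e-01,  1.49358299e-01, -3.30722328e-05, -4.35680890e-04]), 'wrist_force': array([ 0.83839027,  0.01594949, -0.34940908]), 'ft_torque': array([-0.04474324, -0.0354372 ,  0.02634732]), 'grip_width': 93.27974599975984}
```

View pics/top0.png

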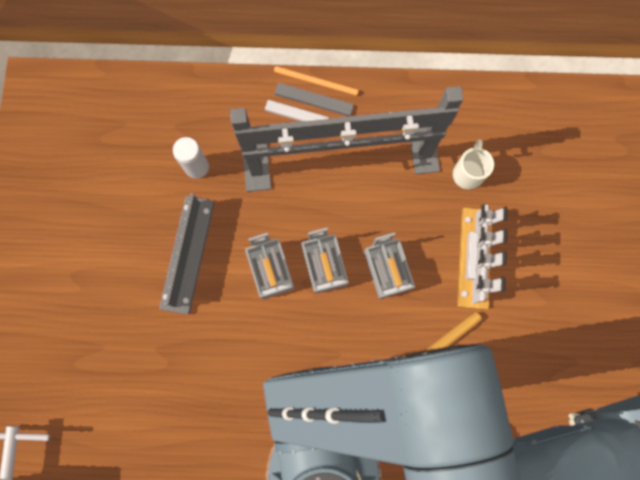

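View pics/side0.png

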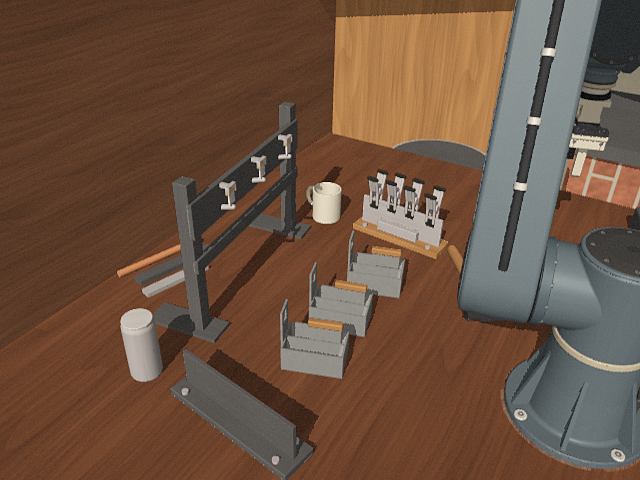

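View pics/wrist0.png

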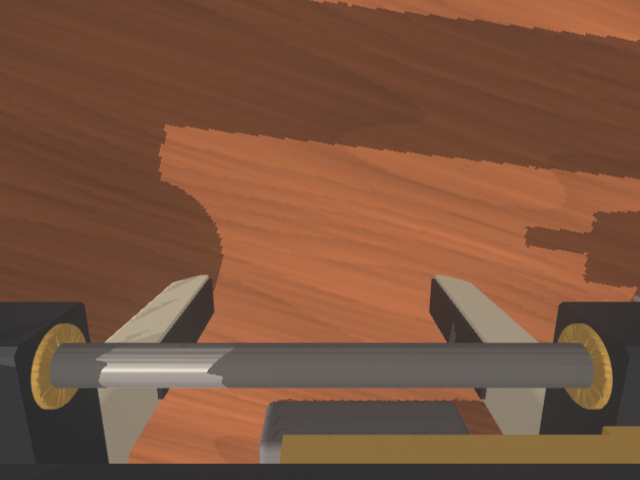

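Run:
```python
from h import *
c=load('top0'); im=cv2.imread('pics/top0.png')
cv2.imwrite('pics/a1.png',cv2.resize(im[180:330,150:350],None,fx=4,fy=4,interpolation=cv2.INTER_CUBIC))
cv2.imwrite('pics/a2.png',cv2.resize(im[180:330,340:540],None,fx=4,fy=4,interpolation=cv2.INTER_CUBIC))
cv2.imwrite('pics/a3.png',cv2.resize(im[80:200,225:475],None,fx=3.2,fy=3.2,interpolation=cv2.INTER_CUBIC))
w=load('wrist0');print(rotm(w)[:,2], rotm(w)[:,0])
for p in [(450,100),(248,118),(266,265),(325,258),(392,262),(480,220)]: print(p,onz(c,*p,90).round())
```

```text
[-0.24055017 -0.07262164 -0.96791617] [ 0.29465379 -0.95560285 -0.00153068]
(450, 100) [ 867. -276.   90.]
(248, 118) [806. 203.  90.]
(266, 265) [455. 143.  90.]
(325, 258) [475.  11.  90.]
(392, 262) [ 471. -140.   90.]
(480, 220) [ 575. -341.   90.]
```

View pics/a1.png

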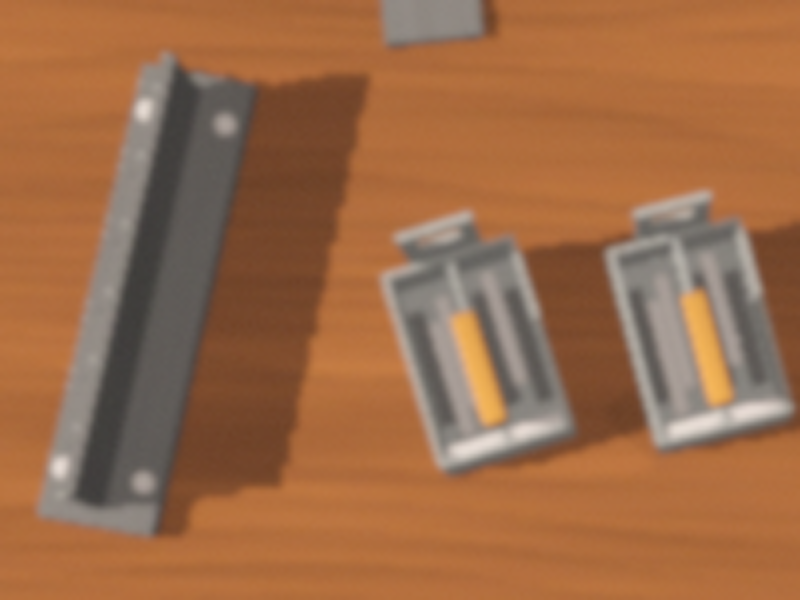

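View pics/a2.png

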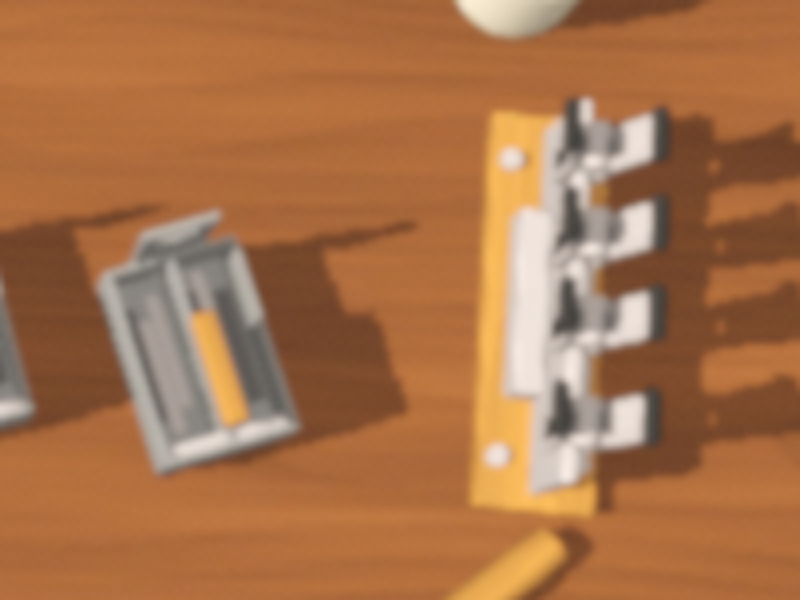

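View pics/a3.png

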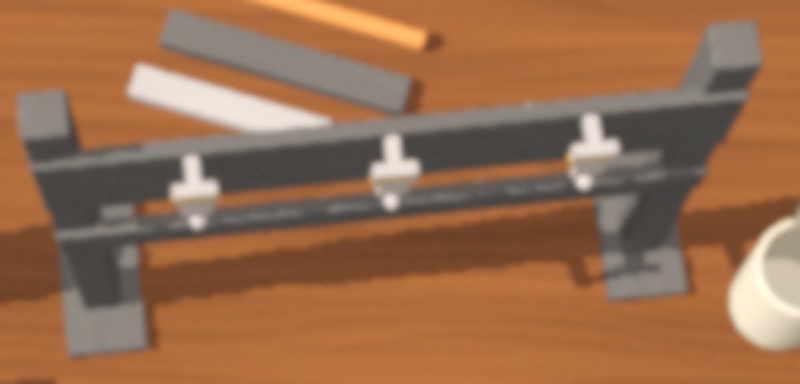

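```bash
cat >> h.py <<'E'
def q(yaw):
    # tool down, tool x axis at yaw
    return R.from_matrix(np.array([[np.cos(yaw),np.sin(yaw),0],[np.sin(yaw),-np.cos(yaw),0],[0,0,-1.]])).as_quat()
E
python3 - <<'E'
from h import *
for i,p in enumerate([(430,-270,380),(330,0,380),(560,0,430),(400,230,380)]):
    try:
        bot.goto(p,q(0)); bot.pause(.2); snap('wrist',f'w{i}.png')
    except bot.MotionError as e: print(i,e)
s=bot.sense();print(s['clock'],s['qpos'])
snap('side','side1.png')
E
```

```text
5.7833 [ 4.19457148e-01  5.84075359e-02  1.62034476e+00 -5.16175856e-05
  1.46293066e+00  1.99144034e+00]
```

View pics/w0.png

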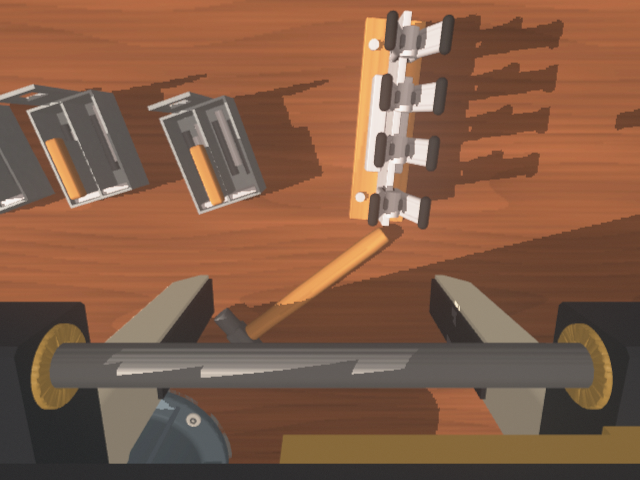

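View pics/w1.png

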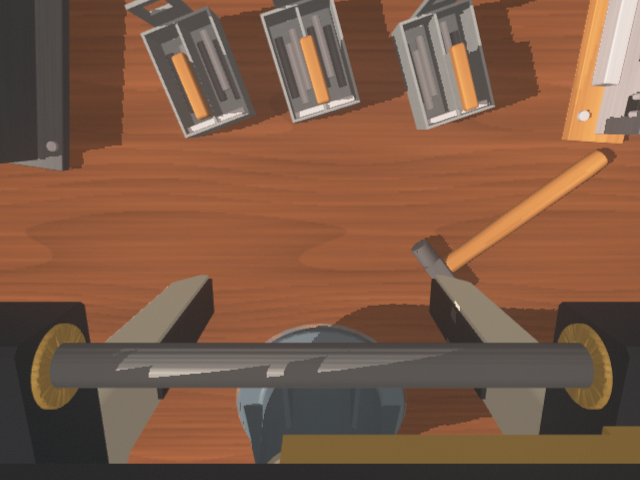

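View pics/w2.png

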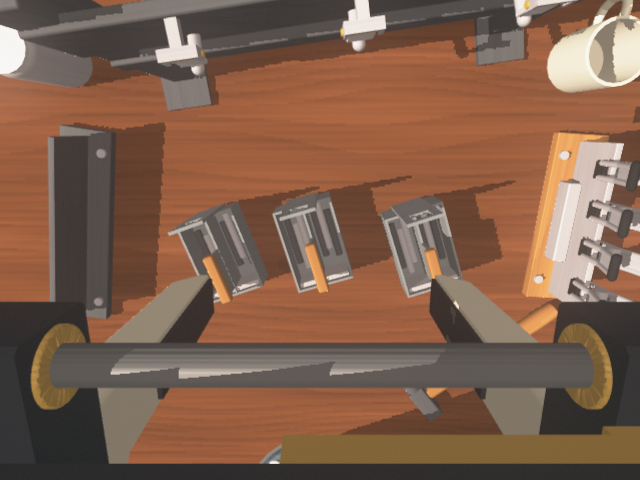

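View pics/w3.png

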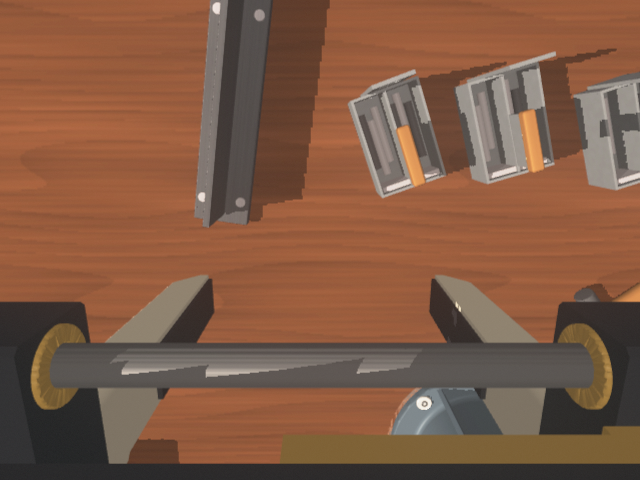

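```bash
cat > meas.py <<'E'
from h import *
def bars(fn,zt=99,show=True):
    c=load(fn) if isinstance(fn,str) else fn
    hsv=cv2.cvtColor(c['pixels'],cv2.COLOR_RGB2HSV)
    m=((hsv[...,0]>=10)&(hsv[...,0]<=22)&(hsv[...,1]>120)&(hsv[...,2]>165)).astype(np.uint8)
    cs,_=cv2.findContours(m,cv2.RETR_EXTERNAL,cv2.CHAIN_APPROX_NONE)
    out=[]
    for k in cs:
        if cv2.contourArea(k)<60: continue
        P=np.array([onz(c,u,v,zt)[:2] for u,v in k[:,0]],np.float32)
        r=cv2.minAreaRect(P); b=cv2.boxPoints(r)
        e=b[1]-b[0]; f=b[2]-b[1]
        if np.linalg.norm(f)>np.linalg.norm(e): e,f=f,e
        L,W=np.linalg.norm(e),np.linalg.norm(f)
        if not(50<L<85 and W<35): continue
        if e[0]<0:e=-e
        out.append((b.mean(0).round(1),round(float(np.arctan2(e[1],e[0])),3),round(float(L),1),round(float(W),1),k[:,0].mean(0).round()))
    return out
if __name__=='__main__':
    for f in ['top0','w0','w1','w3']:
        print(f)
        for o in bars(f): print('  ',*o)
E
python3 meas.py
```

```text
top0
w0
   [ 172.6 -443.3] 1.458 72.1 25.8 [458. 402.]
   [ 206.6 -617.5] 0.167 74.8 10.9 [607. 375.]
   [207.4  77.5] -0.17 77.5 10.9 [ 36. 376.]
   [ 339.2 -326.6] 1.569 61.2 14.5 [370. 273.]
   [383.7  52.3] 1.529 71.2 13.1 [ 29. 236.]
   [ 450. -146.] 0.322 65.2 12.2 [205. 175.]
   [457.    6.2] 0.288 65.0 11.9 [ 62. 169.]
   [ 579.4 -559.5] 1.569 53.1 3.7 [613.  43.]
   [ 580.2 -118.3] -1.561 81.7 4.4 [168.  44.]
   [ 587.8 -545.9] -1.538 76.9 5.1 [601.  35.]
w1
   [ 13.2 118.2] 1.569 51.2 3.0 [229. 441.]
   [210.  337.2] 1.569 69.5 2.5 [ 30. 298.]
   [ 320.2 -297.8] 1.569 84.9 2.2 [594. 203.]
   [321.  148.3] 1.569 78.5 2.2 [185. 203.]
   [368.9 188.7] 1.569 59.4 5.2 [142. 159.]
   [ 368.4 -243.6] -1.549 68.4 7.2 [549. 159.]
   [381.9 195.3] 1.569 64.6 4.1 [136. 146.]
   [398.9  63.5] -1.524 65.1 8.3 [260. 129.]
   [441.3 134.1] 0.348 64.3 12.1 [189.  86.]
   [ 449.5 -144.2] 0.324 64.3 15.4 [463.  77.]
   [456.5   6.6] 0.294 64.2 12.4 [314.  69.]
w3
   [381.1 233.3] 1.569 61.4 4.5 [321. 212.]
   [390.5 -88.5] 1.569 57.7 8.8 [612. 203.]
   [395.  233.8] 1.569 70.8 5.5 [318. 200.]
   [458.7 216. ] 1.543 52.6 14.1 [332. 139.]
   [455.9   8.8] 0.292 65.4 16.5 [531. 141.]
```

Run:
```python
from h import *
c=load('top0')
a3=lambda u,v:(225+u/3.2-.5+.5/3.2,80+v/3.2-.5+.5/3.2)
for p in [(35,168),(747,97)]: print(onz(c,*a3(*p),303).round(1))
im=cv2.imread('pics/side1.png'); cv2.imwrite('pics/b1.png',cv2.resize(im[90:340,160:320],None,fx=2.4,fy=2.4,interpolation=cv2.INTER_CUBIC))
im=cv2.imread('pics/w2.png'); cv2.imwrite('pics/b2.png',cv2.resize(im[0:110,20:550],None,fx=1.5,fy=1.5,interpolation=cv2.INTER_CUBIC))
```

```text
[684.8 195.1 303. ]
[ 745.4 -244.1  303. ]
```

View pics/b1.png

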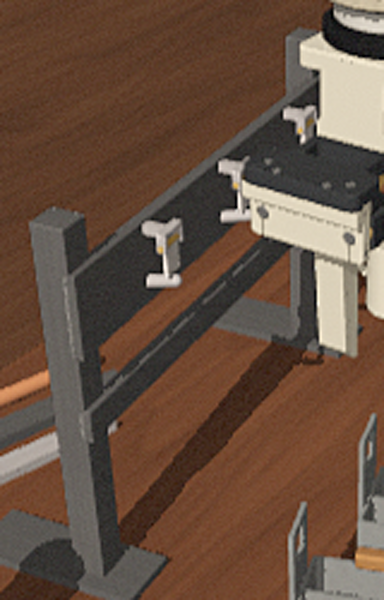

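Run:
```python
from h import *
bot.goto((560,0,520),q(0)); bot.pause(.2); snap('wrist','w4.png')
print(bot.sense()['tcp_pos'])
```

```text
[559.78304555   0.74628748 519.92417259]
```

View pics/w4.png

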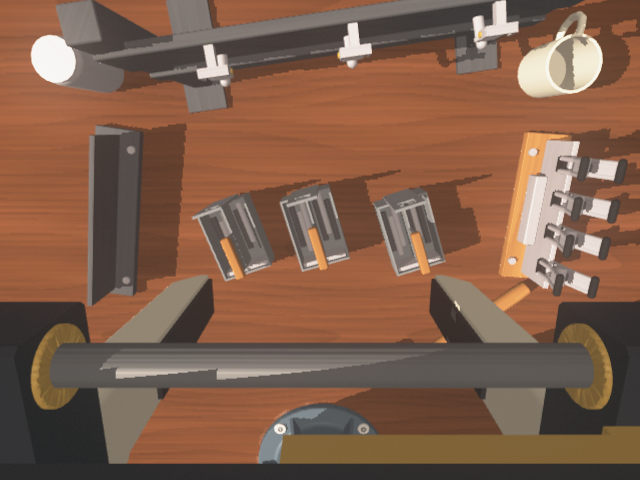

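Run:
```python
from h import *
im=cv2.imread('pics/w4.png'); cv2.imwrite('pics/b3.png',cv2.resize(im[0:90,140:540],None,fx=2,fy=4,interpolation=cv2.INTER_NEAREST))
im=cv2.imread('pics/top0.png'); g=cv2.cvtColor(im,cv2.COLOR_BGR2GRAY)
for x in (255,270,310,330,370,390,430): print(x,g[100:150,x])
```

```text
255 [126 124 122 118 120 122 124 126 125 124 124 124 125 127 128 127 126 122
 118 116 117 120 121 123 121 117 106  97 102 118 121 103  80  72  71  69
  70  70  71  69  70  69  69  71  74  75  74  74  76  83]
270 [180 210 224 228 227 228 227 227 227 221 205 178 150 133 129 129 128 124
 123 119 119 120 121 124 125 128 131 133 131 118  97  78  72  70  71  72
  71  71  71  71  70  71  79  91  99 101  97  95  91  94]
310 [135 133 129 117 110 117 124 126 124 123 130 155 193 217 228 230 229 230
 229 222 195 160 141 138 134 119  94  77  72  69  70  71  70  70  69  67
  69  72  83 101 112 113 108  98  94  94 101 104  94  79]
330 [137 137 137 135 136 135 136 136 130 118 111 115 119 121 123 126 126 127
 129 133 137 137 134 117  95  77  72  72  70  70  71  72  71  70  70  73
  84 104 116 118 112 102  96 104 117 113  97  78  72  82]
370 [118 118 120 120 122 125 124 123 123 125 125 124 122 125 130 135 135 135
 130 111  89  76  70  70  70  71  71  68  69  68  68  71  87 107 116 116
 109 100  94  93  95  95  85  77  74  91 113 121 117 104]
390 [121 123 122 122 119 120 122 123 123 125 128 137 147 146 141 135 129 112
  90  74  70  71  72  71  69  71  71  70  70  73  87 108 122 123 114 101
  94  92  94  92  84  75  73  89 108 114 106  94  84  83]
430 [124 122 120 123 123 125 127 129 132 135 135 136 130 113  88  73  70  68
  69  69  70  68  67  68  69  71  82 101 108 105  95  91  93 103 112 107
  88  74  69  67  66  66  67  68  68  69  68  68  68  68]
```

View pics/b3.png

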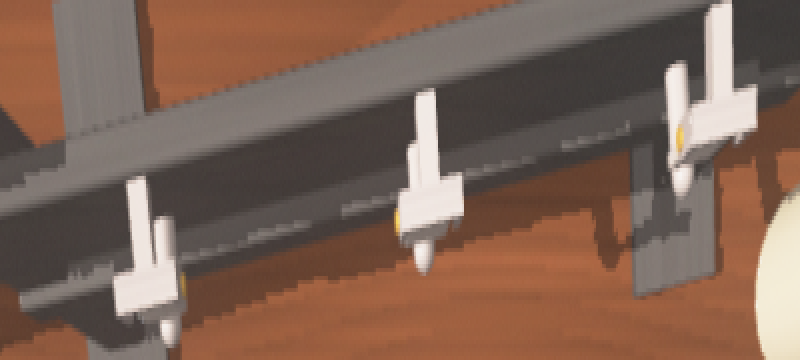

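Run:
```python
from h import *
from numpy import polyfit
def fit(fn,cols,v0,thr):
    c=load(fn); g=cv2.cvtColor(c['pixels'],cv2.COLOR_RGB2GRAY).astype(float); pts=[]
    for x in cols:
        # edge: crossing downwards near predicted
        v=v0(x)
        seg=g[int(v)-6:int(v)+8,x]; 
        i=np.argmin(np.diff(seg)); 
        if np.diff(seg)[i]>-8: continue
        # subpixel centroid
        d=-np.diff(seg)[max(0,i-2):i+3]; d=np.clip(d,0,None); vv=int(v)-6+max(0,i-2)+(d*(np.arange(len(d))+.5)).sum()/d.sum()
        pts.append((x,vv))
    p=np.array(pts); k=np.polyfit(p[:,0],p[:,1],1)
    for _ in range(3):
        r=p[:,1]-np.polyval(k,p[:,0]); p=p[abs(r)<max(.7,2*np.std(r))]; k=np.polyfit(p[:,0],p[:,1],1)
    print(fn,len(p),k,np.std(p[:,1]-np.polyval(k,p[:,0])))
    W=np.array([onz(c,x,np.polyval(k,x),303) for x in (cols[0],cols[-1])])
    d=W[0]-W[-1]; yaw=np.arctan2(-d[0],d[1])
    x0=W[0][0]+(W[1][0]-W[0][0])*(0-W[0][1])/(W[1][1]-W[0][1])
    print('yaw',yaw,'x at y=0',x0)
fit('top0',range(250,450),lambda x:130-(x-270)*17/160,0)
fit('w4',range(150,480),lambda x:52-(x-145)*50/340,0)
# arms: white
for fn in('top0','w4'):
    c=load(fn); im=c['pixels'].astype(int); 
    m=((im.min(2)>170)&(im.max(2)-im.min(2)<40)).astype(np.uint8); m[150:]=0
    for k in cv2.findContours(m,cv2.RETR_EXTERNAL,cv2.CHAIN_APPROX_NONE)[0]:
        if cv2.contourArea(k)<8: continue
        k=k[:,0]; vt=k[:,1].min(); print(fn,cv2.boundingRect(k),'root u',k[k[:,1]<vt+3][:,0].mean(),vt, onz(c,k[k[:,1]<vt+3][:,0].mean(),vt,300).round(1))
```

```text
top0 150 [-1.01878773e-01  1.57190548e+02] 0.13713572172556632
yaw 0.13925238383902938 x at y=0 709.9953930545331Traceback (most recent call last):
  File "<stdin>", line 23, in <module>
  File "<stdin>", line 9, in fit
    return _wrapfunc(a, 'argmin', axis=axis, out=out, **kwds)
    return bound(*args, **kwds)
ValueError: attempt to get argmin of an empty sequence
```

Run:
```python
from h import *
def fit(fn,cols,v0):
    c=load(fn); g=cv2.cvtColor(c['pixels'],cv2.COLOR_RGB2GRAY).astype(float); pts=[]
    for x in cols:
        lo=max(0,int(v0(x))-6); dd=-np.diff(g[lo:lo+14,x]); i=dd.argmax()
        if dd[i]>8: pts.append((x,lo+i+.5))
    p=np.array(pts); k=np.polyfit(p[:,0],p[:,1],1)
    for _ in range(4):
        r=p[:,1]-np.polyval(k,p[:,0]); p=p[abs(r)<max(.8,2*np.std(r))]; k=np.polyfit(p[:,0],p[:,1],1)
    print(fn,len(p),k,np.std(p[:,1]-np.polyval(k,p[:,0])))
    W=np.array([onz(c,x,np.polyval(k,x),303) for x in (cols[0],cols[-1])])
    d=W[0]-W[-1]; yaw=np.arctan2(-d[0],d[1])
    print('yaw',yaw,'x at y=0',W[0][0]+(W[1][0]-W[0][0])*(0-W[0][1])/(W[1][1]-W[0][1]))
fit('w4',range(150,480),lambda x:52-(x-145)*50/340)
for fn in('top0','w4'):
    c=load(fn); im=c['pixels'].astype(int); 
    m=((im.min(2)>150)&(im.max(2)-im.min(2)<40)).astype(np.uint8); m[150:]=0
    for k in cv2.findContours(m,cv2.RETR_EXTERNAL,cv2.CHAIN_APPROX_NONE)[0]:
        if cv2.contourArea(k)<8: continue
        k=k[:,0]; vt=k[:,1].min(); print(fn,cv2.boundingRect(k),'root u',k[k[:,1]<vt+3][:,0].mean(),vt, onz(c,k[k[:,1]<vt+3][:,0].mean(),vt,300).round(1))
```

```text
w4 306 [-0.14988358 74.65025089] 0.31998511883964076
yaw 0.1366558202913958 x at y=0 712.3172088901006
top0 (474, 142, 7, 8) root u 479.5 142 [ 680.5 -285.9  300. ]
top0 (345, 140, 5, 5) root u 346.625 140 [676.5 -24.2 300. ]
top0 (173, 138, 26, 12) root u 185.5 138 [670.7 293.7 300. ]
top0 (403, 132, 7, 7) root u 405.14285714285717 132 [ 696.8 -139.5  300. ]
top0 (278, 128, 15, 14) root u 284.0 128 [697.7 100.3 300. ]
top0 (341, 122, 15, 14) root u 347.25 122 [714.3 -24.6 300. ]
top0 (403, 115, 15, 15) root u 409.0 115 [ 733. -147.  300.]
top0 (266, 101, 62, 21) root u 272.57142857142856 101 [754.3 125.7 300. ]
top0 (178, 55, 14, 5) root u 185.875 55 [849.  306.7 300. ]
top0 (227, 49, 413, 24) root u 281.5188679245283 49 [868.5 112.8 300. ]
w4 (546, 141, 34, 9) root u 562.5555555555555 141 [ 618.  -217.7  300. ]
w4 (220, 80, 7, 6) root u 223.0 80 [669.9  87.3 300. ]
w4 (347, 60, 8, 8) root u 350.5 60 [686.3 -24.1 300. ]
w4 (197, 44, 32, 35) root u 207.9090909090909 44 [699.   98.6 300. ]
w4 (31, 35, 45, 50) root u 50.5 35 [706.  232.5 300. ]
w4 (518, 31, 84, 62) root u 561.25 31 [ 709.4 -203.2  300. ]
w4 (339, 22, 33, 37) root u 352.90909090909093 22 [716.3 -25.6 300. ]
w4 (473, 0, 45, 49) root u 500.7692307692308 0 [ 733.2 -149.1  300. ]
```

```bash
cat > tote.py <<'E'
from h import *
YR=.138; PEG={1:(731.9,-148.8),2:(714.7,-25.),3:(697.5,98.8)}
ux=np.array([np.cos(YR),np.sin(YR)])
def F(): return np.array(bot.sense()['wrist_force'])
def pose(k,d,e): 
    xy=np.array(PEG[k])-ux*(81+d); return [xy[0],xy[1],213+e]
def pick(x,y,yaw):
    o=q(yaw+np.pi)
    bot.goto([x,y,200],o); bot.grip(70); bot.move_straight([x,y,73],o,vel=120); 
    w=bot.grip(5); s=bot.sense(); print('width',s['grip_width'],s['tcp_pos'].round(1))
    bot.move_straight([x,y,240],o,vel=120)
def hang(k,e=13):
    o=q(YR+np.pi)
    bot.goto(pose(k,70,e+5),o); bot.move_straight(pose(k,45,e),o,vel=80); bot.pause(.3)
    f0=F(); print('base',f0.round(1), bot.sense()['tcp_pos'].round(1),pose(k,45,e))
    bot.move_straight(pose(k,12,e),o,vel=60); print('d12',(F()-f0).round(1))
    d=12
    while d>-8:
        d-=1.5; bot.move_straight(pose(k,d,e),o,vel=40); f=F()-f0; fx=-(f[:2]@ux)
        if fx>8: break
    print('contact d',d,f.round(1)); 
    return d,f0
def lower(k,d,e,f0,emin=-4):
    o=q(YR+np.pi)
    while e>emin:
        e-=1.5; bot.move_straight(pose(k,d,e),o,vel=40); f=F()-f0
        if f[2]>3.: break
    print('down e',e,f.round(1)); return e
E
python3 - <<'E'
from tote import *
pick(456.5,6.6,.294)
d,f0=hang(2)
snap('side','side2.png'); print(bot.sense()['clock'])
E
```

```text
width 13.532891588760144 [456.4   6.6  72.9]
base [-0.   0.2 -3.9] [589.7 -42.4 226.2] [np.float64(589.8978691701085), np.float64(-42.332863015631304), 226]
d12 [ 0.6 -0.4 -0.6]
contact d -3.0 [-15.4  -3.7   4.5]
19.0
```

Run:
```python
from h import *
im=cv2.imread('pics/side2.png'); cv2.imwrite('pics/b4.png',cv2.resize(im[90:340,160:380],None,fx=2.4,fy=2.4,interpolation=cv2.INTER_CUBIC))
```

```text
(no output)
```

View pics/b4.png

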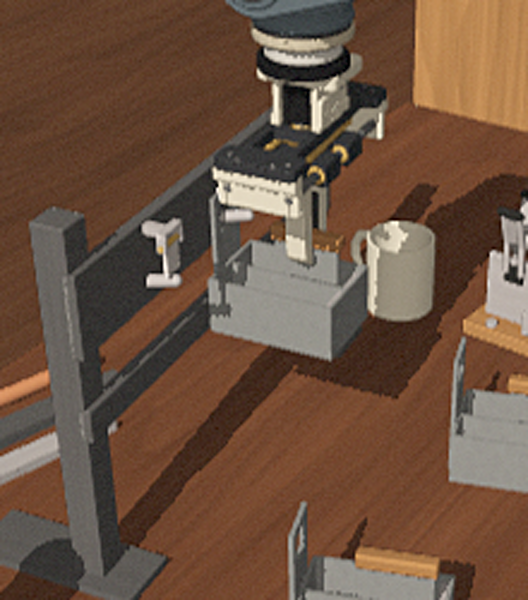

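Run:
```python
from tote import *
o=q(YR+np.pi); f0=np.array([0,.2,-3.9])
bot.move_straight(pose(2,-1,13),o,vel=40); print((F()-f0).round(1))
e=lower(2,-1,13,f0)
bot.grip(30); bot.pause(.3); snap('side','side3.png'); print(bot.sense()['clock'], F())
im=cv2.imread('pics/side3.png'); cv2.imwrite('pics/b5.png',cv2.resize(im[90:340,160:380],None,fx=2.4,fy=2.4,interpolation=cv2.INTER_CUBIC))
```

```text
[-3.2 -1.  -0. ]
down e -0.5 [-8.  -1.5  5.5]
22.3667 [ 0.13634134  0.37147597 -0.38773086]
```

View pics/b5.png

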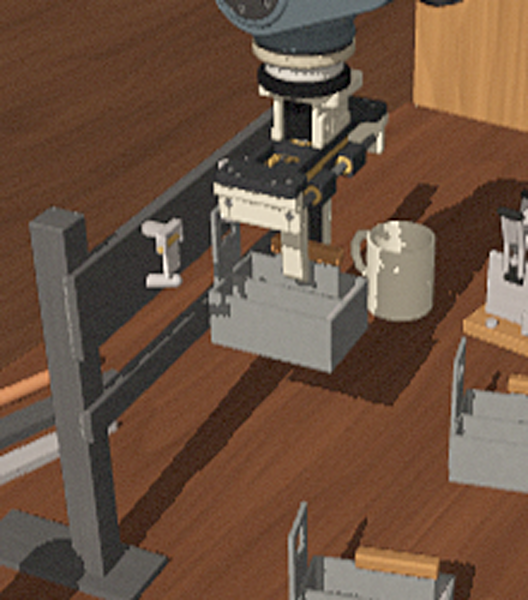

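Run:
```python
from tote import *
o=q(YR+np.pi)
bot.move_straight(pose(2,8,45),o,vel=120)
bot.move_straight(pose(2,60,70),o,vel=200)
bot.goto([441.3,134.1,260],q(.348+np.pi)); snap('side','side4.png'); snap('top','top4.png');print(bot.sense()['clock'])
im=cv2.imread('pics/side4.png'); cv2.imwrite('pics/b6.png',cv2.resize(im[90:340,160:380],None,fx=2.4,fy=2.4,interpolation=cv2.INTER_CUBIC))
```

```text
24.3417
```

View pics/b6.png

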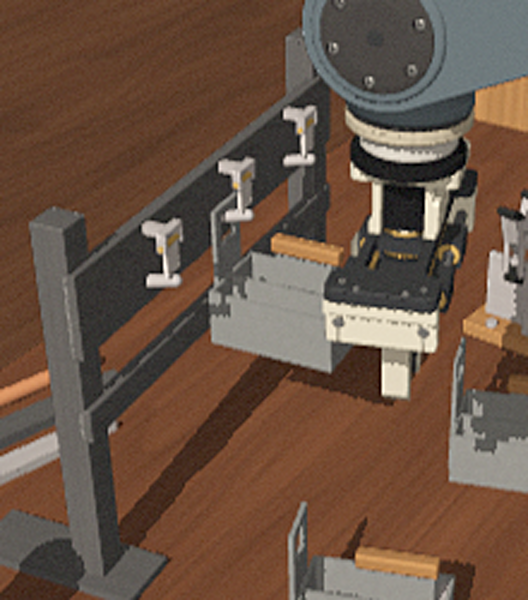

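View pics/top4.png

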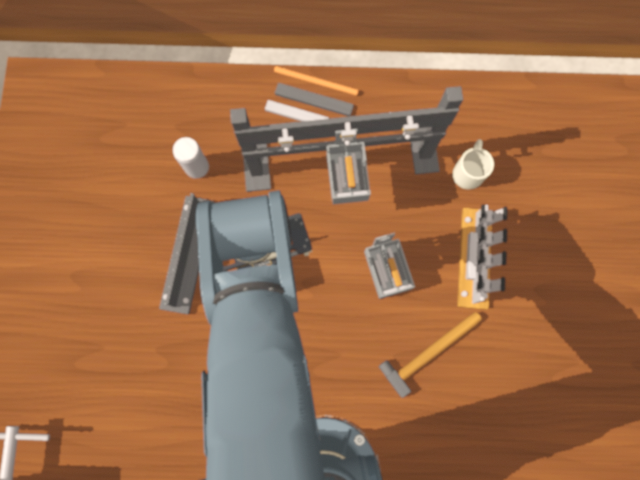

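```bash
cat >> tote.py <<'E'
def full(x,y,yaw,k):
    o=q(YR+np.pi); pick(x,y,yaw); d,f0=hang(k)
    if d<-6: print('no contact'); return
    bot.move_straight(pose(k,d+2,13),o,vel=40); e=lower(k,d+2,13,f0)
    bot.grip(30); bot.pause(.2)
    bot.move_straight(pose(k,8,45),o,vel=120); bot.move_straight(pose(k,60,70),o,vel=200)
E
python3 - <<'E'
from tote import *
full(441.3,134.1,.348,3)
bot.goto([450,-145,280],q(.323+np.pi)); snap('side','side5.png'); snap('top','top5.png');print(bot.sense()['clock'])
im=cv2.imread('pics/side5.png'); cv2.imwrite('pics/b7.png',cv2.resize(im[90:340,160:380],None,fx=2.4,fy=2.4,interpolation=cv2.INTER_CUBIC))
bot.goto([330,-120,380],q(0)); bot.pause(.1)
from meas import bars
c=snap('wrist','w5.png')
for o in bars(c): print(*o)
print(bot.sense()['clock'])
E
```

```text
width 13.616485942432133 [441.2 134.   72.9]
base [ 0.  -0.  -3.2] [572.5  81.5 226.2] [np.float64(572.6978691701084), np.float64(81.4671369843687), 226]
d12 [-0.1 -0.7 -0.1]
contact d -3.0 [-14.   -2.2   5.9]
down e -0.5 [-4.7 -1.5  6.5]
38.9667
[  64.4 -487.1] 1.57 57.1 8.6 [615. 406.]
[  80.8 -486. ] 1.57 54.9 15.6 [619. 394.]
[105.4  -1.9] -0.026 81.6 7.7 [225. 377.]
[160.  232.5] 1.57 61.2 11.8 [ 24. 338.]
[420.5 -41.1] -1.552 78.5 6.4 [247. 108.]
[ 460.3 -414.8] -1.508 51.3 22.9 [616.  66.]
[ 449.8 -145.6] 0.319 65.1 13.6 [347.  76.]
41.9667
```

View pics/b7.png

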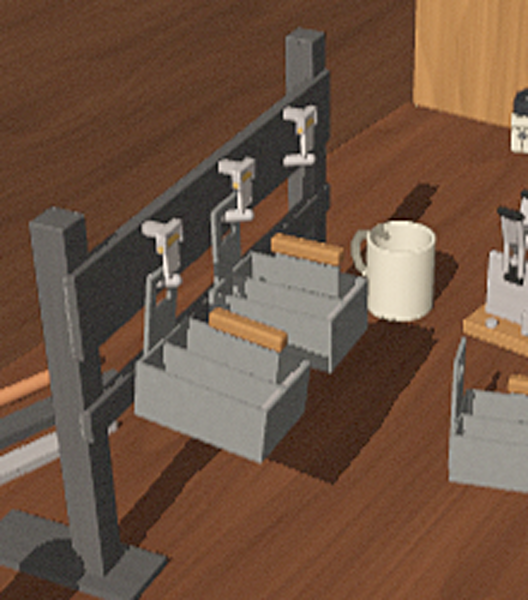

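View pics/w5.png

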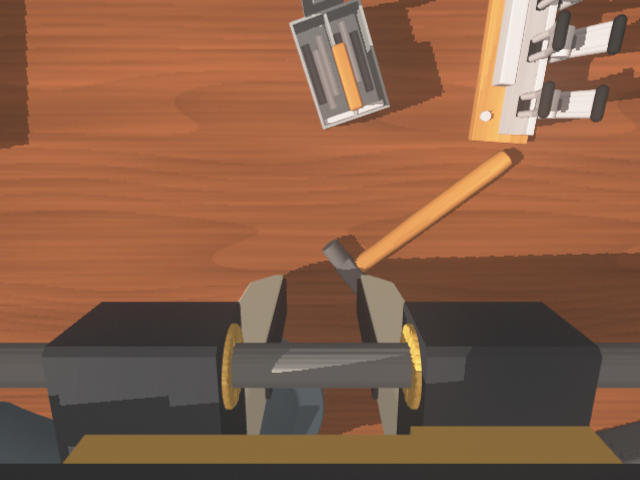

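Both hung properly; the third tote is unmoved.

Run:
```python
from tote import *
full(449.8,-145.4,.321,1)
snap('side','side6.png'); print(bot.sense()['clock'])
im=cv2.imread('pics/side6.png'); cv2.imwrite('pics/b8.png',cv2.resize(im[90:340,160:380],None,fx=2.4,fy=2.4,interpolation=cv2.INTER_CUBIC))
bot.goto([420,-310,400],q(0)); bot.grip(90); bot.pause(.1); snap('wrist','w6.png'); 
bot.goto([420,150,400],q(0)); bot.pause(.1); snap('wrist','w7.png'); snap('side','side7.png'); print(bot.sense()['clock'])
```

```text
width 13.708899304457136 [ 449.7 -145.4   72.9]
base [-0.6 -0.2 -3.7] [ 606.9 -166.2  226.2] [np.float64(607.0978691701084), np.float64(-166.1328630156313), 226]
d12 [0.8 0.2 0. ]
contact d -3.0 [-13.8  -0.6   4.5]
down e -0.5 [-3.9 -0.2  5.7]
58.1083
63.675
```

View pics/b8.png

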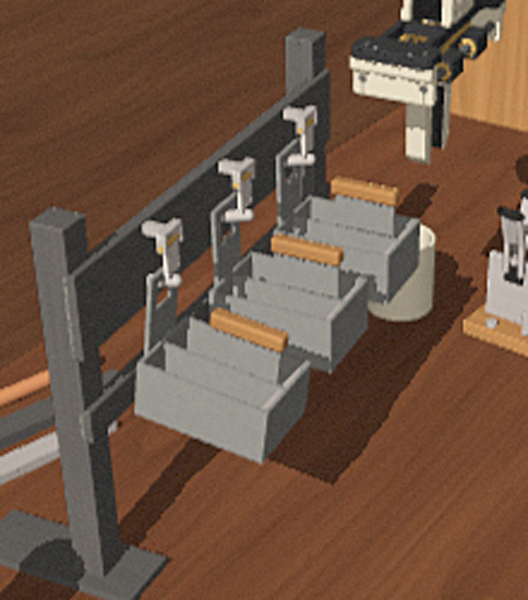

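View pics/w6.png

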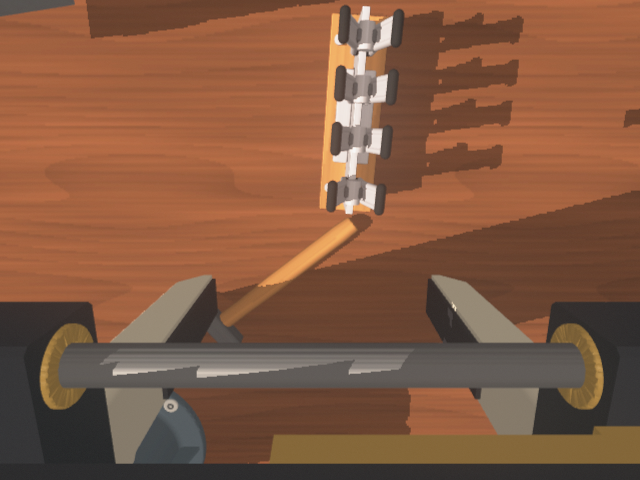

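View pics/w7.png

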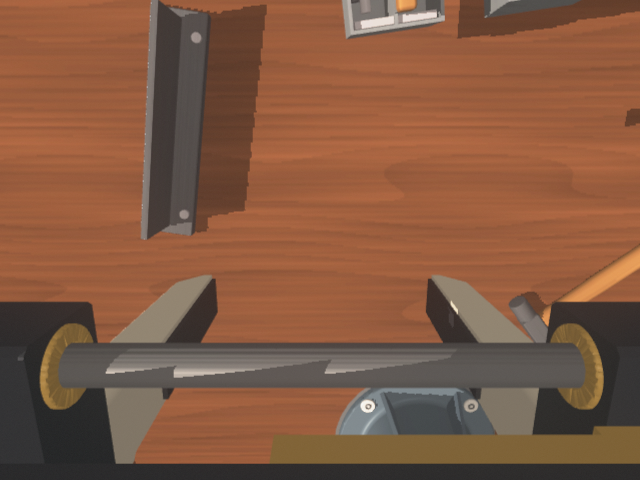

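View pics/side7.png

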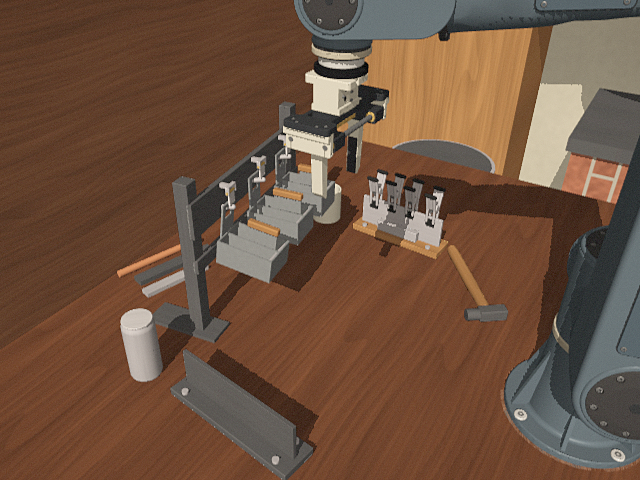

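Run:
```python
from h import *
c=load('w6'); im=c['pixels'].astype(int)
m=((im.max(2)<75)&(im.max(2)-im.min(2)<20)).astype(np.uint8); m[240:]=0; m[:,:300]=0; m[:,430:]=0
R_=[]
for k in cv2.findContours(m,cv2.RETR_EXTERNAL,cv2.CHAIN_APPROX_NONE)[0]:
    if cv2.contourArea(k)<60: continue
    r=cv2.minAreaRect(k); print(np.round(r[0],1),np.round(r[1],1),round(r[2],1)); R_.append(r[0])
R_=np.array(R_); R_=R_[np.argsort(R_[:,1])]
if len(R_)==8:
  for i in range(0,8,2):
    a,b=[onz(c,*p,157) for p in sorted(R_[i:i+2].tolist())]
    print('mid',((a+b)/2).round(1),'sep',np.linalg.norm(a-b).round(1),'ang',np.arctan2(a[0]-b[0],-(a[1]-b[1])).round(3))
c=load('w6'); cv2.imwrite('pics/c1.png',cv2.resize(cv2.imread('pics/w6.png')[0:220,300:430],None,fx=2.7,fy=2.7,interpolation=cv2.INTER_CUBIC))
cv2.imwrite('pics/c2.png',cv2.resize(cv2.imread('pics/side7.png')[165:260,350:450],None,fx=6,fy=6,interpolation=cv2.INTER_CUBIC))
cv2.imwrite('pics/c3.png',cv2.resize(cv2.imread('pics/w7.png')[0:250,130:220],None,fx=2.4,fy=2.4,interpolation=cv2.INTER_CUBIC))
```

```text
[398.3  28.2] [ 6.8 36.6] 6.5
[346.  24.] [36.  6.] 90.0
```

View pics/c1.png

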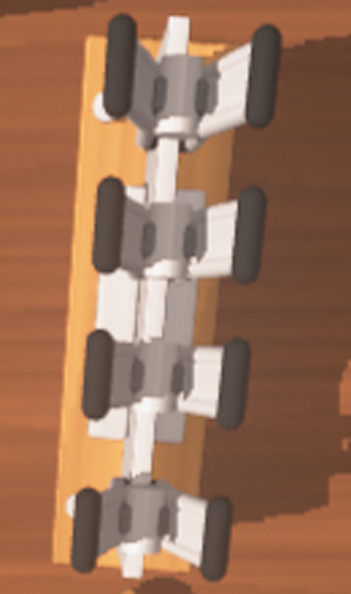

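View pics/c2.png

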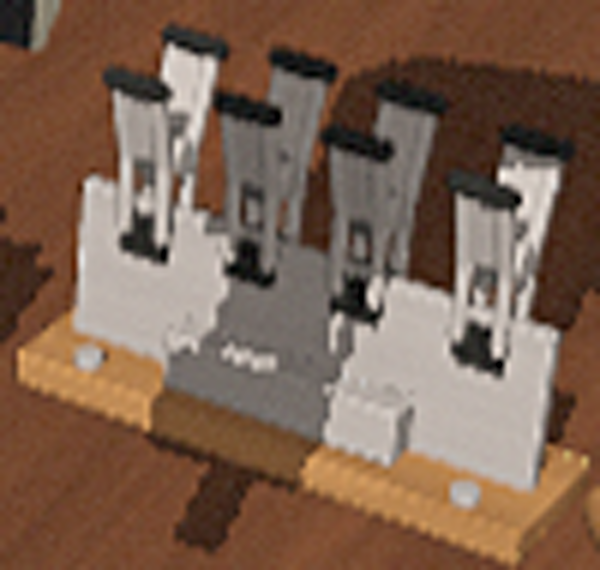

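View pics/c3.png

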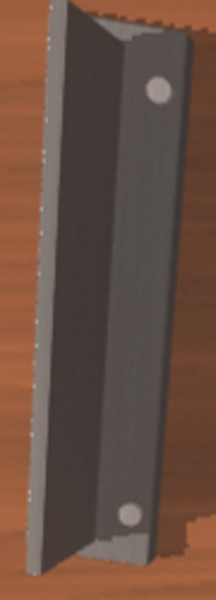

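Run:
```python
from h import *
def ray(c,u,v):
    d=rotm(c)@np.linalg.inv(c['camera_matrix'])@np.array([u,v,1.]); return np.array(c['eye']),d/np.linalg.norm(d)
def tri(r1,r2):
    A=np.array([r1[1],-r2[1]]).T; t=np.linalg.lstsq(A,r2[0]-r1[0],rcond=None)[0]
    a,b=r1[0]+t[0]*r1[1],r2[0]+t[1]*r2[1]; return (a+b)/2,np.linalg.norm(a-b)
w=load('w6'); s=load('side7')
cw=lambda p:(300+p[0]/2.7-.3,p[1]/2.7-.3); cs=lambda p:(350+p[0]/6-.4,165+p[1]/6-.4)
L=[(120,65),(109,224),(98,375),(86,530)];Rr=[(263,76),(252,235),(235,384),(215,539)]
sl=[(137,85),(248,110),(358,143),(485,190)]; sr=[(195,40),(303,62),(411,96),(536,143)]
for i in range(4):
    l,el=tri(ray(w,*cw(L[i])),ray(s,*cs(sl[i]))); r,er=tri(ray(w,*cw(Rr[i])),ray(s,*cs(sr[i])))
    a,b=onz(w,*cw(L[i]),157),onz(w,*cw(Rr[i]),157)
    print(i,l.round(1),r.round(1),round(el,1),round(er,1),'| mid',((l+r)/2).round(1),'sep',np.linalg.norm(l-r).round(1),'@157',((a+b)/2).round(1),np.linalg.norm(a-b).round(1),np.arctan2((a-b)[0],(a-b)[1]).round(3))
# jig bar top edge ends
print('jig', onz(w,*cw((178,20)),90).round(1), onz(w,*cw((131,575)),90).round(1))
# rail
w7=load('w7'); w3=load('w3'); t=load('top0'); a1=lambda p:(150+p[0]/4-.4,180+p[1]/4-.4)
c3=lambda p:(130+p[0]/2.4-.3,p[1]/2.4-.3)
for p in [(58,2),(36,570)]: print('w7',onz(w7,*c3(p),90).round(1))
for p in [(168,55),(77,502)]: print('top',onz(t,*a1(p),90).round(1))
P=[onz(t,*a1(p),16) for p in [(38,515),(155,536),(257,85),(145,65)]]; print('foot',np.round(P,1),np.mean(P,0).round(1))
for p in [(211,0),(206,228)]: print('w3',onz(w3,*p,90).round(1))
cv2.imwrite('pics/c4.png',cv2.resize(cv2.imread('pics/w3.png')[0:240,180:280],None,fx=2.5,fy=2.5,interpolation=cv2.INTER_CUBIC))
```

```text
0 [ 580.8 -330.3  157.2] [ 577.3 -377.7  158.7] 1.1 1.6 | mid [ 579.1 -354.   157.9] sep 47.6 @157 [ 578.6 -354.3  157. ] 47.9 0.071
1 [ 530.1 -327.1  161.5] [ 527.1 -375.3  163.3] 0.3 1.9 | mid [ 528.6 -351.2  162.4] sep 48.4 @157 [ 528.6 -352.   157. ] 49.5 0.073
2 [ 480.3 -323.6  162.4] [ 477.6 -371.5  163.2] 0.9 1.7 | mid [ 478.9 -347.5  162.8] sep 48.0 @157 [ 478.2 -348.4  157. ] 49.0 0.065
3 [ 424.9 -319.8  159.5] [ 421.9 -366.9  159.9] 0.6 1.2 | mid [ 423.4 -343.3  159.7] sep 47.2 @157 [ 422.5 -343.8  157. ] 47.7 0.071
jig [ 610.9 -355.9   90. ] [ 393.9 -341.2   90. ]
w7 [617.7 322.2  90. ]
w7 [365.  359.1  90. ]
top [617.  322.8  90. ]
top [358.7 353.9  90. ]
foot [[356.5 395.4  16. ]
 [346.4 326.   16. ]
 [620.6 284.8  16. ]
 [631.1 353.8  16. ]] [488.7 340.   16. ]
w3 [593.1 338.4  90. ]
w3 [361.2 360.   90. ]
```

View pics/c4.png

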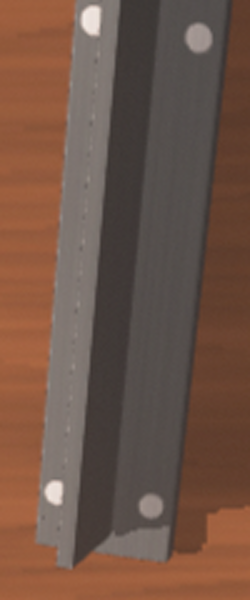

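```bash
cat > clamp.py <<'E'
from h import *
F=lambda:np.array(bot.sense()['wrist_force'])
C=[(579,-354.1,158),(528.6,-351.5,162),(478.6,-347.9,162.5),(423,-343.5,160)]
YJ=-.07; YL=-.147; RC=np.array([488.7,340.4]); ul=np.array([np.cos(YL),np.sin(YL)])
def pickc(i,dz=0):
    x,y,z=C[i]; o=q(YJ+np.pi)
    bot.goto([x,y,z-19+70],o); bot.grip(85); bot.move_straight([x,y,z-19],o,vel=120)
    bot.grip(36); bot.pause(.2); s=bot.sense(); print('w',s['grip_width'],s['wrist_force'].round(1))
    bot.move_straight([x,y,z-19+25],o,vel=40); print('lift',F().round(1))
    bot.move_straight([x,y,z-19+90],o,vel=150)
def over(s):
    p=RC+ul*s; o=q(YL+np.pi)
    bot.goto([400,-60,260],q(-.1+np.pi)); bot.goto([p[0],p[1],240],o); bot.move_straight([p[0],p[1],205],o,vel=120); bot.pause(.3)
def down(s,z=133,rel=True):
    p=RC+ul*s; o=q(YL+np.pi); f0=F()
    zz=205
    bot.move_straight([p[0],p[1],165],o,vel=80)
    print('165',(F()-f0).round(1))
    for zz in (155,148,140,z):
        bot.move_straight([p[0],p[1],zz],o,vel=50); f=F()-f0
        if abs(f).max()>6: print('hit',zz,f.round(1)); return
    print('at',zz,f.round(1))
    if rel:
        bot.grip(85); bot.pause(.2); print('rel',(F()-f0).round(1),bot.sense()['grip_width'])
        bot.move_straight([p[0],p[1],240],o,vel=150); bot.goto([400,60,260],q(np.pi))
E
python3 - <<'E'
from clamp import *
pickc(0); over(90); snap('side','s8.png'); snap('top','t8.png'); print(bot.sense()['clock'])
im=cv2.imread('pics/s8.png'); cv2.imwrite('pics/c5.png',cv2.resize(im[180:480,130:400],None,fx=2,fy=2,interpolation=cv2.INTER_CUBIC))
E
```

```text
w 36.1429277947935 [ 0.1 -0.1 -1.2]
lift [-0.1  0.2 -0.7]
74.2417
```

View pics/s8.png

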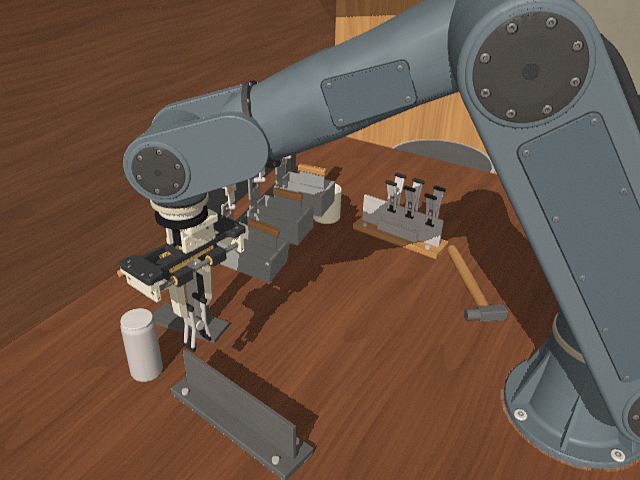

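Run:
```python
from clamp import *
down(90); snap('side','s9.png'); print(bot.sense()['clock'])
im=cv2.imread('pics/s9.png'); cv2.imwrite('pics/c6.png',cv2.resize(im[280:480,130:400],None,fx=2.5,fy=2.5,interpolation=cv2.INTER_CUBIC))
```

```text
165 [ 0.  -0.   0.8]
at 133 [-0.2  1.4  0.7]
rel [-0.5  1.2  1.5] 84.9397622594242
79.4
```

View pics/c6.png

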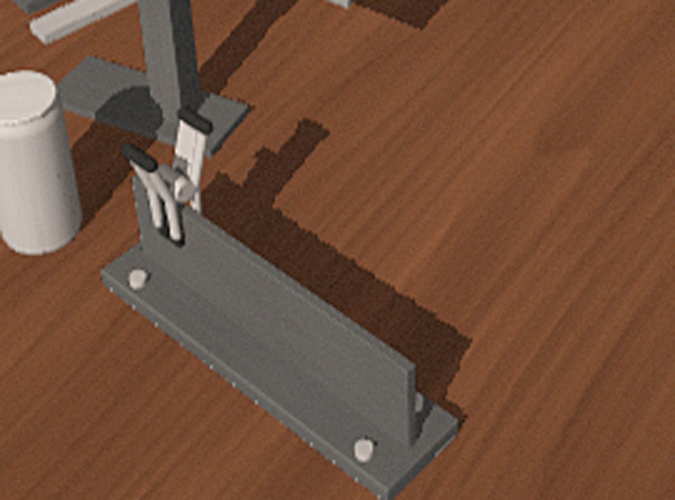

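Clamp 1 bites the rail upright. On to the next ones.

Run:
```python
from clamp import *
for i,s in ((1,30),(2,-30)):
    pickc(i); over(s); down(s); snap('side',f's1{i}.png'); print(bot.sense()['clock'])
```

```text
w 36.55071710258946 [-1.   0.1 -0.9]
lift [ 0.3 -0.3 -1.7]
165 [ 0.1 -0.2 -0.3]
at 133 [ 0.6 -0.8  0.5]
rel [-0.3 -0.4  1.1] 84.91631111278821
93.0083
w 36.4275724733127 [-1.1 -0.9 -1.6]
lift [ 0.1 -0.4 -2.2]
165 [ 0.3  0.3 -1.4]
at 133 [-0.5 -0.2 -0.4]
rel [-0.9 -0.2  1.1] 85.13561615696466
106.4583
```

View pics/s12.png

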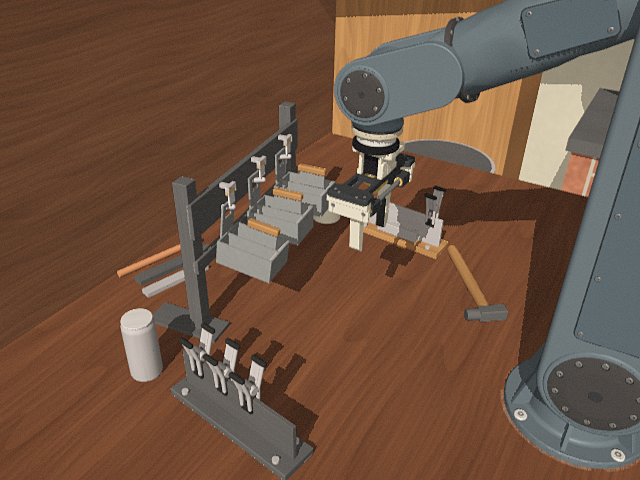

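```bash
python3 - <<'E'
from clamp import *
pickc(3); over(-90); down(-90)
bot.goto([330,-250,420],q(0)); bot.pause(.5); snap('side','s13.png'); snap('top','t13.png')
bot.goto([420,200,430],q(0)); bot.pause(.3); snap('wrist','w13.png'); 
bot.goto([530,0,540],q(0)); bot.pause(.3); snap('wrist','w14.png'); print(bot.sense()['clock'])
E
python3 - <<'E'
import cv2
im=cv2.imread('pics/s13.png'); cv2.imwrite('pics/d1.png',cv2.resize(im[90:480,110:370],None,fx=1.5,fy=1.5,interpolation=cv2.INTER_CUBIC))
cv2.imwrite('pics/d2.png',cv2.resize(im[310:480,160:330],None,fx=3.5,fy=3.5,interpolation=cv2.INTER_CUBIC))
E
```

```text
w 36.693778667071825 [ 0.1 -0.3 -1. ]
lift [ 0.7  0.5 -1.5]
165 [-0.9 -1.   0.3]
at 133 [-1.1 -0.7  0.1]
rel [-0.9 -1.4  1.4] 85.2993088481444
125.7917
```

View pics/d1.png

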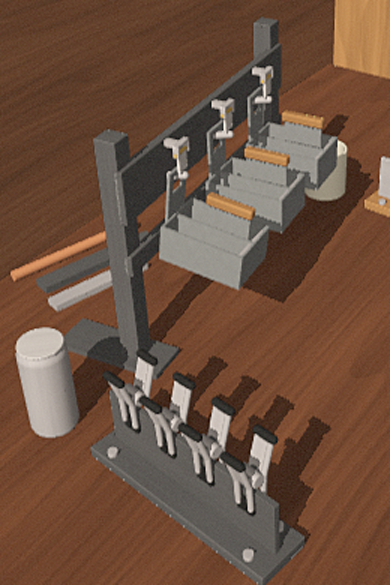

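View pics/d2.png

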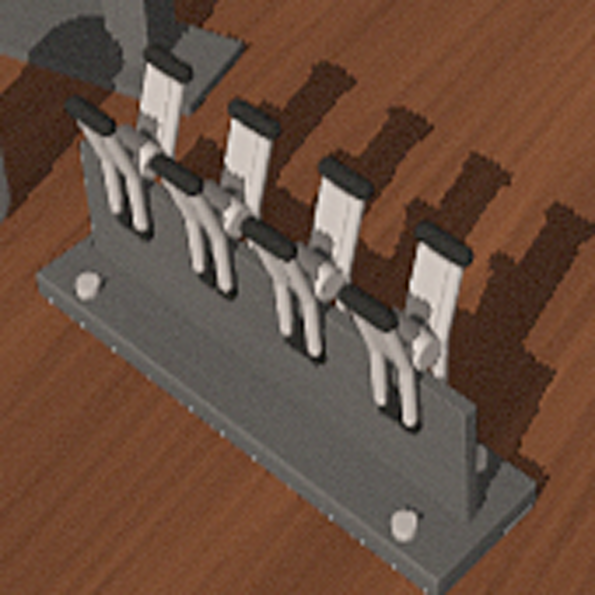

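View pics/w13.png

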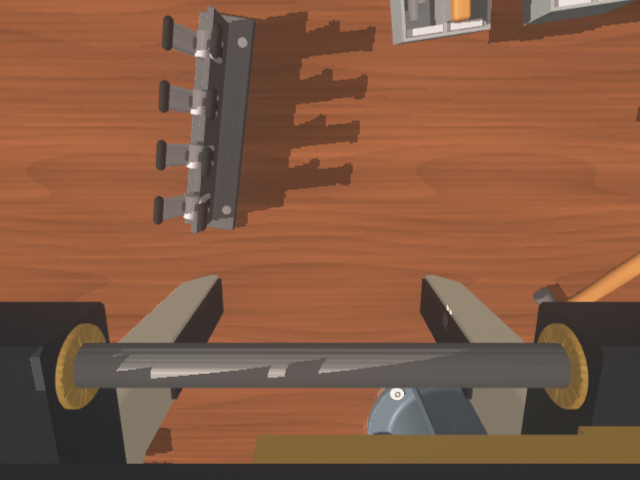

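View pics/w14.png

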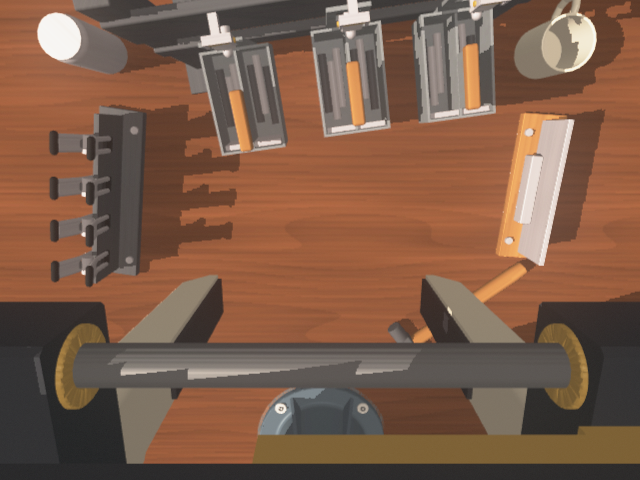

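Run:
```python
from h import *
from meas import bars
for o in bars('w14',239): print(*o)
cv2.imwrite('pics/d3.png',cv2.resize(cv2.imread('pics/w13.png')[0:240,140:270],None,fx=2.5,fy=2.5,interpolation=cv2.INTER_CUBIC))
w=load('w13');s=load('s13')
RC=np.array([488.7,340.4]); ul=np.array([np.cos(-.147),np.sin(-.147)]); n=np.array([-ul[1],ul[0]])
for t in (90,30,-30,-90):
    for sg in(1,-1):
        p=RC+ul*t+n*24*sg; P=[*p,152]; print(t,sg,((proj(w,P)-[140,0])*2.5).round(),((proj(s,P)-[160,310])*3.5).round())
```

```text
[441.7 158.3] -1.57 55.5 3.7 [187. 266.]
[ 441.8 -196.5] -1.57 56.3 6.2 [488. 266.]
[452.9 152.6] -1.57 50.8 3.7 [193. 257.]
[ 465.7 -303.6] -1.537 78.1 7.8 [581. 246.]
[465.7  65. ] -1.523 78.6 8.1 [267. 246.]
[ 492.2 -162.1] -1.57 77.5 4.7 [462. 224.]
[ 511.  -330.3] -1.57 65.9 27.9 [612. 206.]
[ 530.4 -329. ] 1.549 59.2 3.9 [613. 191.]
[628.3 304.9] -1.57 82.4 8.2 [ 36. 100.]
[606.9  89.5] 0.16 63.6 11.7 [240. 120.]
[635.  -34.9] 0.138 64.4 13.0 [355.  93.]
[ 651.9 -157.5] 0.136 64.5 15.5 [471.  76.]
90 1 [67. 80.] [ 91. 113.]
90 -1 [190.  99.] [168.  61.]
30 1 [ 60. 239.] [177. 172.]
30 -1 [178. 257.] [255. 116.]
-30 1 [ 52. 387.] [270. 236.]
-30 -1 [166. 404.] [347. 176.]
-90 1 [ 46. 526.] [370. 304.]
-90 -1 [156. 542.] [446. 239.]
```

View pics/d3.png

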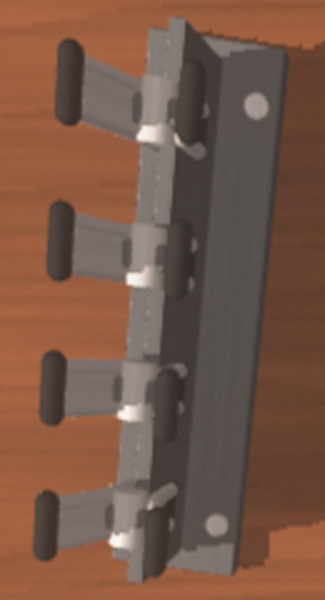

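Run:
```python
from h import *
from meas import bars
a=cv2.imread('pics/w14.png')[0:165,180:520]; cv2.imwrite('pics/d4.png',cv2.resize(a,None,fx=2.35,fy=3,interpolation=cv2.INTER_CUBIC))
ims=[cv2.imread(f'pics/{n}.png')[170:290,180:345] for n in ('side5','s13')]
cv2.imwrite('pics/d5.png',cv2.resize(np.hstack(ims),None,fx=2.4,fy=3,interpolation=cv2.INTER_CUBIC))
cv2.imwrite('pics/d6.png',cv2.resize(cv2.imread('pics/t13.png')[90:220,230:450],None,fx=3.5,fy=3.5,interpolation=cv2.INTER_CUBIC))
for fn in('s13','side6','side5','side7'):
    im=load(fn)['pixels'];hsv=cv2.cvtColor(im,cv2.COLOR_RGB2HSV)
    m=((hsv[...,0]>=8)&(hsv[...,0]<=20)&(hsv[...,1]>110)&(hsv[...,2]>165)).astype(np.uint8); m[:,:215]=0;m[:,345:]=0;m[:150]=0;m[270:]=0
    for k in cv2.findContours(m,0,cv2.CHAIN_APPROX_NONE)[0]:
        if cv2.contourArea(k)>60: print(fn,np.round(cv2.minAreaRect(k),1) if 0 else cv2.boundingRect(k))
```

```text
s13 (248, 218, 31, 18)
s13 (273, 188, 30, 12)
s13 (298, 164, 28, 11)
side6 (248, 218, 31, 18)
side6 (273, 188, 30, 12)
side6 (298, 164, 28, 11)
side5 (247, 218, 32, 18)
side5 (273, 187, 29, 13)
side7 (248, 219, 31, 17)
side7 (273, 188, 30, 12)
```

View pics/d4.png

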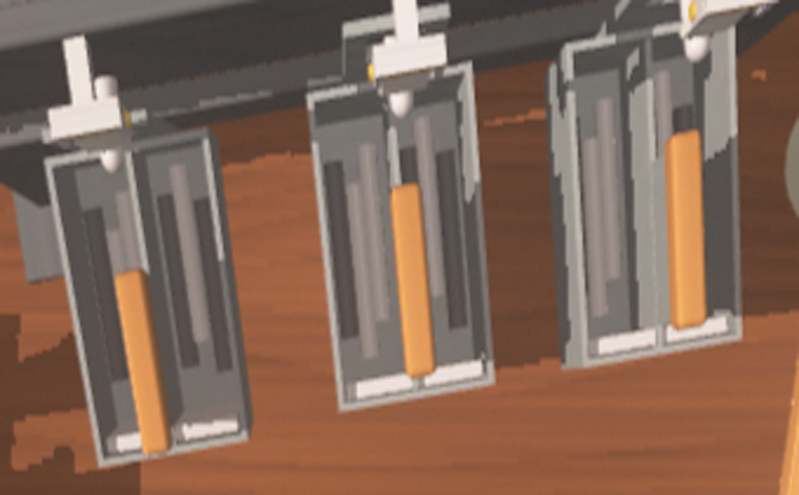

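View pics/d5.png

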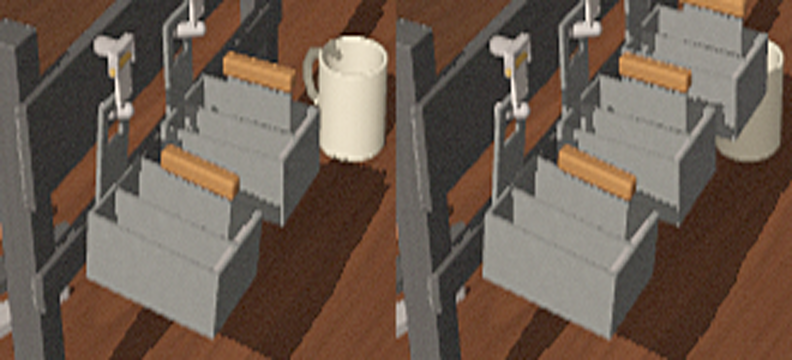

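View pics/d6.png

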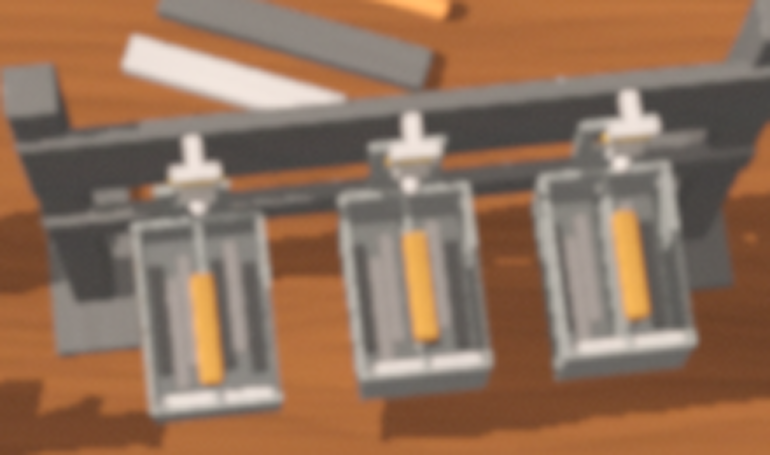

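Run:
```python
from h import *
a=cv2.imread('pics/s13.png')
cv2.imwrite('pics/d7.png',cv2.resize(a[120:250,210:300],None,fx=6,fy=4.6*1,interpolation=cv2.INTER_CUBIC))
s=load('s13'); w=load('w14')
YR=.138; PEG={1:(731.9,-148.8),2:(714.7,-25.),3:(697.5,98.8)}
ux=np.array([np.cos(YR),np.sin(YR)]);uy=np.array([-ux[1],ux[0]])
for k in(3,2):
  for nm,(x,y,z) in {'strapL':(63,20,121),'barback':(15,0,92),'barfront':(-51,0,92),'frontL':(-59,40,52),'frontLb':(-59,40,0),'backLb':(59,40,0)}.items():
    for out in (0,15):
        P=[*(np.array(PEG[k])+ux*(x-63-out)+uy*y),140+z+out*.26]
        print(k,nm,out,proj(s,P).round(1),proj(w,P).round(1))
```

```text
3 strapL 0 [216.9 206.3] [201.3  27.5]
3 strapL 15 [223.6 206.2] [203.4  43.1]
3 barback 0 [245.  219.9] [236.5  79.4]
3 barback 15 [251.7 219.8] [238.4  93.7]
3 barfront 0 [275.6 227.4] [247.6 141.7]
3 barfront 15 [282.7 227.4] [249.4 155.5]
3 frontL 0 [270.4 256.7] [222. 152.]
3 frontL 15 [277.6 256.9] [223.7 164.6]
3 frontLb 0 [271.2 279. ] [231.  149.8]
3 frontLb 15 [278.1 279.3] [232.6 161.3]
3 backLb 0 [218.  264.2] [213.2  55.7]
3 backLb 15 [224.5 264.5] [214.8  67.8]
2 strapL 0 [248.6 178.9] [327.7   8.1]
2 strapL 15 [254.9 178.6] [329.8  23.9]
2 barback 0 [274.1 191.8] [351.9  62.3]
2 barback 15 [280.5 191.5] [353.8  76.7]
2 barfront 0 [302.8 198.2] [359.  125.8]
2 barfront 15 [309.5 198. ] [360.9 139.7]
2 frontL 0 [298.3 224.9] [323.9 137.5]
2 frontL 15 [305.  224.9] [325.6 150.2]
2 frontLb 0 [298.3 246.1] [323.7 136.6]
2 frontLb 15 [304.9 246.2] [325.2 148.2]
2 backLb 0 [248.4 233.5] [310.9  40.9]
2 backLb 15 [254.5 233.5] [312.5  53.2]
```

View pics/d7.png

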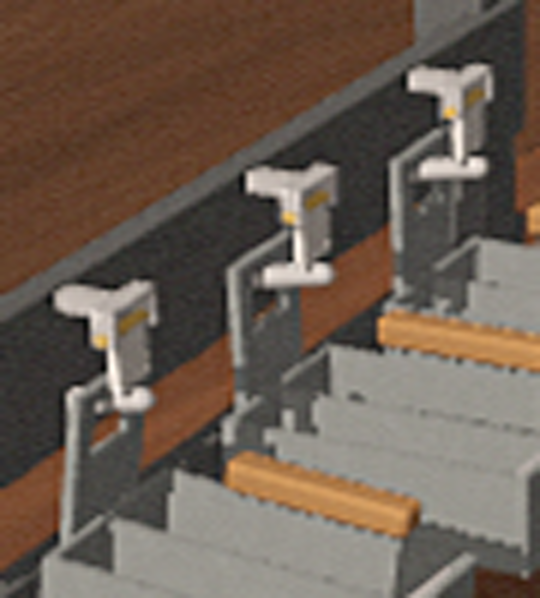

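Run:
```python
from h import *
def ray(c,u,v):
    d=rotm(c)@np.linalg.inv(c['camera_matrix'])@np.array([u,v,1.]); return np.array(c['eye']),d/np.linalg.norm(d)
def tri(r1,r2):
    A=np.array([r1[1],-r2[1]]).T; t=np.linalg.lstsq(A,r2[0]-r1[0],rcond=None)[0]
    a,b=r1[0]+t[0]*r1[1],r2[0]+t[1]*r2[1]; return (a+b)/2,np.linalg.norm(a-b)
s=load('s13'); w=load('w14'); ux=np.array([np.cos(.138),np.sin(.138)])
d7=lambda p:(210+p[0]/6,120+p[1]/4.6); d4=lambda p:(180+p[0]/2.35,p[1]/3)
for nm,sb,sf,wb,wf,peg in [('t3',(245,458),(413,507),(132,272),(155,450),(697.5,98.8)),]:
    b,eb=tri(ray(s,*d7(sb)),ray(w,*d4(wb))); f,ef=tri(ray(s,*d7(sf)),ray(w,*d4(wf)))
    print(nm,b.round(1),f.round(1),eb,ef,'pitch',np.arctan2(b[2]-f[2],np.linalg.norm((b-f)[:2])),'len',np.linalg.norm(b-f),'mid',((b+f)/2).round(1),'out',-(((b+f)/2)[:2]-np.array(peg))@ux)
print(bot.sense()['clock'])
```

```text
t3 [637.3  91.6 236.7] [575.5  85.7 230.1] 1.9140645545557236 0.12669289519927512 pitch 0.10582727517245752 len 62.41382311913765 mid [606.4  88.7 233.4] out 91.64453336093591
125.7917
```

```bash
cat > fix.py <<'E'
from tote import *
th=.12; uy=np.array([-ux[1],ux[0],0])
Rt=R.from_rotvec(-th*uy); o1=(Rt*R.from_quat(q(YR+np.pi))).as_quat(); up=Rt.apply([0,0,1])
o=q(YR+np.pi)
E
python3 - <<'E'
from fix import *
bc=np.array([606.4,88.9,226.3]); t=bc-19*up
bot.goto(t+70*up,o1); bot.grip(50); bot.move_straight(t,o1,vel=80); f00=F()
bot.grip(5); bot.pause(.2); s=bot.sense(); print(s['grip_width'],s['tcp_pos'].round(1),(F()-f00).round(1))
p=pose(3,13,8); print(t,p)
bot.move_straight(t+np.array([0,0,4]),o1,vel=30); print((F()-f00).round(1))
bot.move_straight(p,o,vel=30); bot.pause(.2); print((F()-f00).round(1)); snap('side','s15.png'); print(bot.sense()['clock'])
im=cv2.imread('pics/s15.png'); cv2.imwrite('pics/e1.png',cv2.resize(im[120:270,190:330],None,fx=4.5,fy=4,interpolation=cv2.INTER_CUBIC))
E
```

```text
13.96800653300979 [608.5  89.4 207.4] [-2.1  1.3  0.9]
[608.65290819  89.21289008 207.43663592] [np.float64(604.3936484284936), np.float64(85.86913394071951), 221]
[-0.3 -1.  -2.1]
[-0.4 -0.6 -2.9]
132.1333
```

View pics/e1.png

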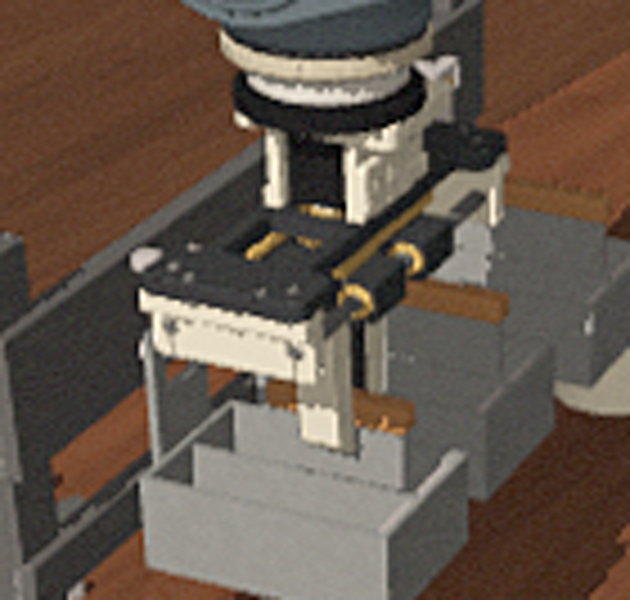

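Run:
```python
from fix import *
f0=F(); d=13; e=8
while d>-9:
    d-=2; bot.move_straight(pose(3,d,e),o,vel=30); f=F()-f0; fx=-(f[:2]@ux); print(d,round(fx,1),round(f[2],1))
    if fx>12: break
snap('side','s16.png'); print(bot.sense()['clock'])
im=cv2.imread('pics/s16.png'); cv2.imwrite('pics/e2.png',cv2.resize(im[120:270,190:330],None,fx=4.5,fy=4,interpolation=cv2.INTER_CUBIC))
```

```text
11 -0.9 -0.3
9 0.2 -1.3
7 0.2 -1.7
5 0.1 -0.1
3 1.2 0.1
1 1.0 -1.6
-1 5.6 1.4
-3 19.3 8.1
134.1833
```

View pics/e2.png

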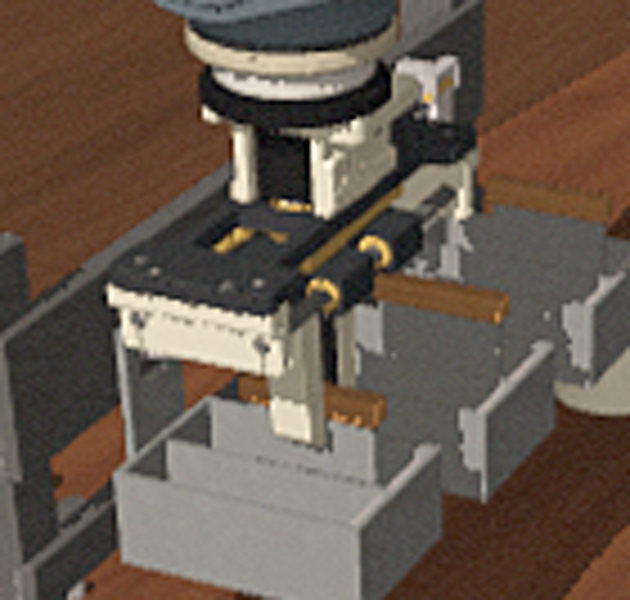

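Run:
```python
from fix import *
f0=np.array([-.3,0,-3.5])
bot.move_straight(pose(3,-1,8),o,vel=30); print((F()-f0).round(1))
e=lower(3,-1.5,8,f0)
snap('side','s17.png')
bot.grip(45); bot.pause(.2); snap('side','s18.png')
bot.move_straight(pose(3,-1,50),o,vel=80); snap('side','s19.png')
bot.move_straight(pose(3,60,90),o,vel=150); 
bot.goto([530,-20,540],q(0)); bot.pause(.3); snap('wrist','w19.png'); snap('side','s20.png'); print(bot.sense()['clock'])
ims=[cv2.imread(f'pics/{n}.png')[150:290,195:305] for n in ('s18','s19','s20')]
cv2.imwrite('pics/e3.png',cv2.resize(np.hstack(ims),None,fx=2.4,fy=4,interpolation=cv2.INTER_CUBIC))
from meas import bars
for o_ in bars('w19',239): 
    if o_[0][0]>590: print(*o_)
```

```text
[-6.9 -0.9  3.9]
down e 6.5 [-9.  -1.6  4.7]
140.0833
[614.1  87.8] 0.15 64.4 12.2 [222. 114.]
[656.8 287. ] -1.552 64.9 4.9 [30. 72.]
[635.1 -35.1] 0.139 64.6 12.8 [336.  93.]
[ 652.  -157.7] 0.138 64.7 15.2 [452.  76.]
```

View pics/e3.png

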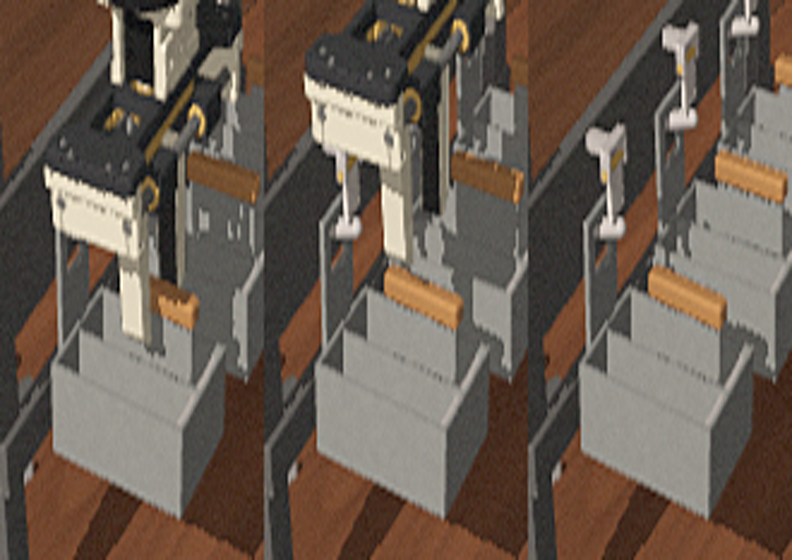

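View pics/w19.png

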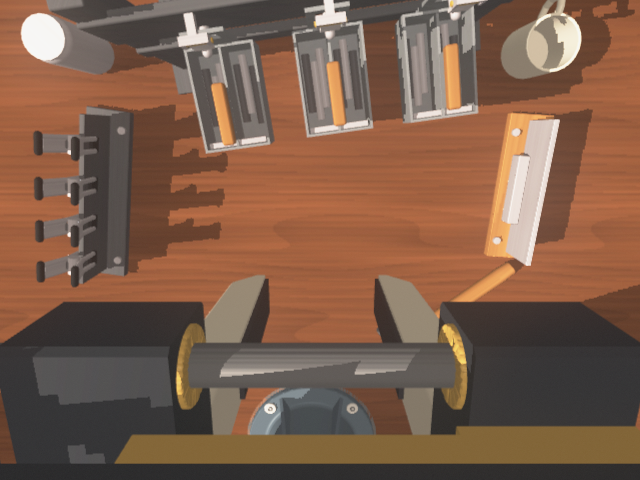

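Run:
```python
from h import *
im=load('s20')['pixels'];hsv=cv2.cvtColor(im,cv2.COLOR_RGB2HSV)
m=((hsv[...,0]>=8)&(hsv[...,0]<=20)&(hsv[...,1]>110)&(hsv[...,2]>165)).astype(np.uint8); m[:,:215]=0;m[:,345:]=0;m[:150]=0;m[270:]=0
for k in cv2.findContours(m,0,cv2.CHAIN_APPROX_NONE)[0]:
    if cv2.contourArea(k)>60:
        k=k[:,0]; top=[(x,k[k[:,0]==x][:,1].min()) for x in range(k[:,0].min()+3,k[:,0].max()-3)]; 
        print(cv2.boundingRect(k),'top slope',np.polyfit(*np.array(top).T,1)[0].round(3))
a=cv2.imread('pics/s20.png'); cv2.imwrite('pics/e4.png',cv2.resize(a[120:260,205:305],None,fx=6,fy=4.2,interpolation=cv2.INTER_CUBIC))
a=cv2.imread('pics/w19.png'); cv2.imwrite('pics/e5.png',cv2.resize(a[0:160,150:500],None,fx=2.2,fy=3.5,interpolation=cv2.INTER_CUBIC))
```

```text
(245, 217, 31, 15) top slope 0.28
(273, 188, 30, 12) top slope 0.221
(298, 164, 27, 11) top slope 0.177
```

View pics/e4.png

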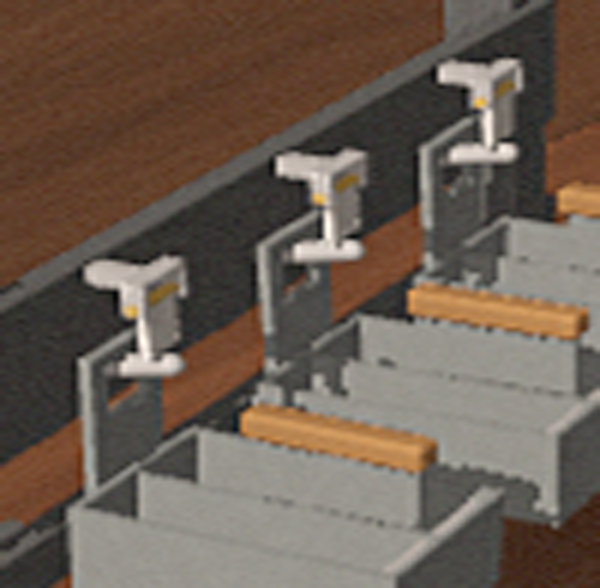

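View pics/e5.png

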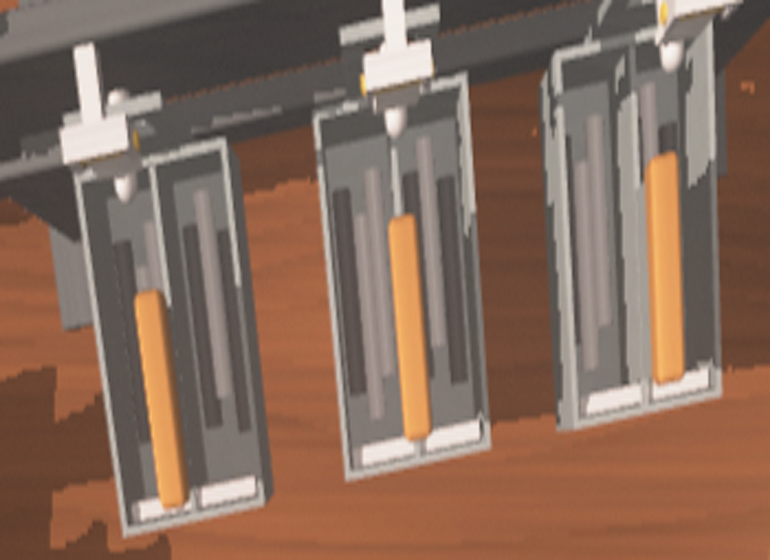

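Run:
```python
from h import *
bot.pause(.5); print(bot.sense()['clock'],bot.sense()['wrist_force'].round(1)); bot.job_done()
```

```text
140.5833 [-1.  -0.6 -0.1]
the job is handed in; nothing more can be done
```

I handed the job in at 140.6 s, with all three totes hung on their own pegs and all four clamps moved from the jig to the parking rail. No verdict came back, so what follows is what my last camera checks showed.

- **Clamps:** all four stand upright and in line on the rail at about ±30 and ±90 mm. I aimed for pivots about 20 mm over the edge. Their handle bars sit within about 1 mm of where upright clamps at that height would show them. I didn't measure the bite force. It rests on the clamps springing shut on the plate and staying put.
- **Totes on pegs 1 and 2:** flat on the rails and square to the rack, about 1–2 mm from where they should be.
- **Tote on peg 3:** my later check found it about 10–13 mm out along the peg and tipped roughly 0.11–0.15 rad, which would have failed. I gripped it again, levelled it and pushed it home. It now sits about 4 mm out with about 0.04 rad of tilt, within limits but less snug than the other two. On that second try the lowering stopped about 6 mm high, so the tote dropped the rest of the way when released. I don't know why it was out of place the first time.
- **Flaps and bystanders:** all three flaps look down in front of the eyes. The hammer, can and mug were never touched and look unmoved in the images, though I didn't measure them. The arm ended clear of everything.

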